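Clear the pot off the bracket shelf and lay the kitchen tools in its compartments

ROBOT

A 6-joint arm with a two-finger parallel gripper is mounted at the origin on the work surface. World frame = base frame: x ahead of the robot, y to its left, z up, the work surface at z = 0. Lengths are in m, angles in rad, forces in N, time in s.
With the tool pointing down it reaches from about 0.3 to 0.95 m from the base axis. Payload 3.1 kg.
Tool frame: the origin (TCP) lies at the very end of the fingers, on their centre line; the grasp point (between the pads) lies 19 mm behind it; y points along the fingers, x is the direction in which the jaws open and shut, and the axes are right-handed (so a half turn about y gives the same grasp; the last joint's range is limited). The gripper opens to 85 mm and grips with 20 to 120 N. Pads are 22 mm wide; open, the fingers measure 114 mm over their backs; the gripper's body (76 mm by 85 mm) begins 54 mm behind the grasp point. The pads swing forward as they close: fully open they stand 13 mm farther back than shut.
Start: joints at [-1.255, 0.308, 1.634, -0, 1.2, -0.07], TCP at [0.235, -0.579, 0.231] pointing down, gripper open.
Joint ranges: [-3.06, 3.06], [-0.79, 1.96], [0.05, 2.63], [-1.19, 4.34], [0.05, 2.64], [-2.94, 2.94]. Speed limits (rad/s): [2.79, 2.79, 3.14, 3.14, 3.14, 3.14].

INTERFACE

Orientations are given as a rotation vector (axis times angle).
In Python, from station import manip gives the robot as it stands.
- The arm moves only by the tool arm_command, never from a script. Its argument "plan" is a list of rows, each a list of 7 numbers: the gripper command: -1 is fully open, 1 is shut, values between are in proportion, then the shift along the world's x, y, z in units of 0.1 m (1.0 is 0.1 m), then the turn, a rotation vector about the world's x, y, z in units of pi/2 rad (1.0 is pi/2 rad). A call has 1 to 20 rows; each row is the pose to reach, as a shift and turn from the pose commanded when the call began; what a row does not reach only later rows make up. A row lasts 1/12 s, in which the tool goes at most 41.7 mm and 7.16 degrees, less where a joint would pass 70% of its speed; a pose out of reach is approached as far as the arm can. A call with a number of a shift or a turn outside -1 to 1 is refused whole. A call with a gripper value outside its range is refused whole. The fingers move at their own pace and stop on an object; "force" is the grip in N (left out, the last holds). Time passes only in rows, so rows that repeat a pose let the fingers close. It gives the time, the measured TCP pose, the force and the opening at its end, in the units of the state.
- manip.get_state(): the state, without advancing time (a new reading comes with each control period).
- manip.grab_frame(name): name is "side" or "top" or "wrist"; returns the picture (420x560x3 uint8, red, green, blue); there is no depth.
- manip.camera_info(name): a dict with "fx", "fy", "cx", "cy" (pixels), "R" (3x3) and "t" (3): a world point X has camera coordinates R X + t; the wrist camera has in their place "T_tool_cam" (4x4, takes a point from camera to tool coordinates, whose origin is the TCP and whose axes are the tool frame's). Camera axes: x right, y down, z forward; pixel columns grow to the right and rows downward; lengths in m; the calibration is good to about 2 mm. A picture is of the moment at which its call begins: read the wrist's pose just before it. camera_info takes no time and is no camera call.
- manip.finish_job(): hands the job in, once; it reports no verdict.
The state is a dict: "clock": time; "joints": joint angles; "qd": joint speeds; "joint_efforts": joint torques, N m; "eef_pos": TCP position; "ee_rot": TCP orientation; "force": force on the tool from outside, world axes, zero at the start; "moment": the same for the moment, N m; "finger_gap": opening from 0.0 (shut) to 1.0 (fully open).
Only numpy, scipy, OpenCV 4.12 (cv2) and the standard library are available. Lean on these libraries where they do the work, as an engineer would, in place of code of your own. Each camera call takes 0.05 s, during which the arm holds its last target.

TASK

First lift the enamel pot by its handle off the black shelf and set it down gently, upright and wholly on the round cork mat. Then lay every loose kitchen tool that is out (turner, spoon, spatula, fork, paddle) flat on the cleared shelf, one to a compartment between the dividers, its head towards the brass end. Leave the other things standing where they are.

Things in the scene. Friction and masses are not known exactly. Their poses are not given: they have to be found in the camera images.
- shelf: Low black steel shelf, fixed, 227 mm (its x) by 288 mm (y). Origin: centre of its underside, on the worktop. Flat deck 36 mm up. x points to the brass end wall (x = +109.5 mm; black one at -109.5; both 14 mm high). Five open-topped compartments run along x, 211 x 52 mm inside, centred on y = -112, -56, 0, 56, 112 mm (points shelf_row0 to 4). Brass end to the robot's left.
- shelf_row0 (a point): Centre of compartment 0 at the level of the deck (shelf x = 0, y = -112, z = 36 mm); axes as the shelf's. The dividers between compartments are 4 mm thick, 14 mm high, and stand only near both ends (|x| 58.5 to 105.5 mm): the middle of the deck is clear for fingers.
- shelf_row1 (a point): Centre of compartment 1 at the level of the deck (shelf x = 0, y = -56, z = 36 mm); axes as the shelf's.
- shelf_row2 (a point): Centre of compartment 2 at the level of the deck (shelf x = 0, y = 0, z = 36 mm); axes as the shelf's.
- shelf_row3 (a point): Centre of compartment 3 at the level of the deck (shelf x = 0, y = 56, z = 36 mm); axes as the shelf's.
- shelf_row4 (a point): Centre of compartment 4 at the level of the deck (shelf x = 0, y = 112, z = 36 mm); axes as the shelf's.
- pot: Cream enamel pot, fixed blue lid 93 mm across, 88 mm high, about 0.45 kg, with an arched handle; at first on the middle of the shelf's deck. Origin: centre of its underside. Grip: level bamboo bar along the pot's y, 14 mm wide (x), 16 mm high, centred on the pot's axis 140 mm above the origin, 66 mm long between its two posts, 44 mm free beneath it.
- mat: Round cork mat, fixed, 150 mm across, 6 mm thick. Origin: centre of its underside. It lies to the left or to the right of the shelf.
- turner: Slotted turner: black handle, steel blade. Handle: a bar 22 mm wide and 18 mm high, from x = -88 to +18; head: from x = +18 to +88, 44 mm wide, 5 mm thick. Total length 176 mm, lies flat. Origin: midway along its length, at its underside; x runs along it from handle to head, z up. Balance point between x = -15 and 0 mm. About 0.11 kg. May be absent.
- turner_head (a point): Middle of the head of the turner, at x = +60, z = +5 mm of the turner; axes as the turner's. Absent with it.
- spoon: Pale wooden spoon with a round, flat bowl. Handle: a bar 22 mm wide and 18 mm high, from x = -88 to +18; head: from x = +18 to +88, a disc 44 mm across, 10 mm thick, on a 22 mm neck. Total length 176 mm, lies flat. Origin: midway along its length, at its underside; x runs along it from handle to head, z up. Balance point between x = -15 and 0 mm. About 0.11 kg. May be absent.
- spoon_head (a point): Middle of the head of the spoon, at x = +60, z = +5 mm of the spoon; axes as the spoon's. Absent with it.
- spatula: Spatula: metal-grey handle, red blade. Handle: a bar 22 mm wide and 18 mm high, from x = -88 to +18; head: from x = +18 to +88, 42 mm wide, 9 mm thick. Total length 176 mm, lies flat. Origin: midway along its length, at its underside; x runs along it from handle to head, z up. Balance point between x = -15 and 0 mm. About 0.11 kg. May be absent.
- spatula_head (a point): Middle of the head of the spatula, at x = +60, z = +5 mm of the spatula; axes as the spatula's. Absent with it.
- fork: Green three-pronged serving fork. Handle: a bar 22 mm wide and 18 mm high, from x = -88 to +18; head: from x = +18 to +88, 40 mm wide, 10 mm thick. Total length 176 mm, lies flat. Origin: midway along its length, at its underside; x runs along it from handle to head, z up. Balance point between x = -15 and 0 mm. About 0.11 kg. May be absent.
- fork_head (a point): Middle of the head of the fork, at x = +60, z = +5 mm of the fork; axes as the fork's. Absent with it.
- paddle: Blue rice paddle with a rounded end. Handle: a bar 22 mm wide and 18 mm high, from x = -88 to +18; head: from x = +18 to +88, 44 mm wide, 8 mm thick. Total length 176 mm, lies flat. Origin: midway along its length, at its underside; x runs along it from handle to head, z up. Balance point between x = -15 and 0 mm. About 0.11 kg. May be absent.
- paddle_head (a point): Middle of the head of the paddle, at x = +60, z = +5 mm of the paddle; axes as the paddle's. Absent with it.
- spoon_rest: Bystander: green leaf-shaped ceramic spoon rest, about 150 by 84 mm, 10 mm high, loose. Origin: underside.
- jar: Bystander: closed yellow jar, 72 mm across, 100 mm high, loose. Origin: centre of its underside.
- timer: Bystander: chrome kitchen timer with a dial, 84 mm across, 55 mm high, loose. Origin: centre of its underside.
- separator: Bystander: clear plastic egg separator, 88 mm across with a 45 mm handle tab, 24 mm high, loose. Origin: under the middle of its cup.
Things that resemble listed ones, but are neither listed nor needed, are in the scene too. Of the things that look like the mat, take the one that is farthest from the robot's base at the start.

How it is judged:
By the outcome, as a careful person would: the job done as asked, in the order asked, and still so for the second after the job is handed in, with the robot touching nothing.
Of turner, spoon, spatula, fork, paddle only 3 to 5 are there at a start; the rules pass over those that are not, and their reading is None.
At some moment in a run one of turner, spoon, spatula, fork, paddle may be knocked a few centimetres aside while the robot is not near it.
It also fails if it takes over 210 s, if anything falls off the work surface, if the arm or the gripper's body presses on something with over 40 N, if the wrist force passes 120 N, or if a joint passes its speed limit or range.

## Working session

There is one attempt and no reset: what is moved stays moved. The work goes in short steps, Python scripts to look and compute and a tool call to move; the robot and the scene stay as the last step left them, time stands still between calls to the robot, and variables do not carry over. Pictures are saved under pics/ and viewed, and the job is handed in when it is done.

Besides the shell and the picture viewer there is one more tool, called after ">>>" by a JSON object that holds its "name" and its "arguments". arm_command: Moves the arm, as the interface text tells. Shifts and turns lie within -1 to 1; 1 stands for 0.1 m of shift or pi/2 rad of turn. Its arguments: {"type":"object","properties":{"plan":{"type":"array","items":{"type":"array","items":{"type":"number","minimum":-1,"maximum":1}}},"force":{"type":"number"}},"required":["plan"]}

```bash
ls; mkdir -p pics; python3 - <<'E'
from station import manip
import cv2,numpy as np
s=manip.get_state(); print({k:np.round(v,3).tolist() for k,v in s.items()})
for n in ("top","side","wrist"):
    f=manip.grab_frame(n); cv2.imwrite(f"pics/{n}0.png",f[:,:,::-1]); print(n,manip.camera_info(n))
E
```

```text
pics
{'clock': 0.0, 'joints': [-1.255, 0.309, 1.635, 0.0, 1.2, -0.07], 'qd': [0.001, -0.002, -0.001, 0.001, -0.0, 0.0], 'joint_efforts': [-0.002, -41.525, -27.666, -0.0, 0.01, -0.0], 'eef_pos': [0.235, -0.578, 0.23], 'ee_rot': [-1.366, 0.922, -0.919], 'force': [-0.524, 0.596, -0.38], 'moment': [-0.044, 0.009, 0.067], 'finger_gap': 1.001}
top {'fx': 458.1880860389957, 'fy': 458.1880860389957, 'cx': 274.4064104040913, 'cy': 214.24530382768836, 'R': array([[-0.00976748, -0.999933  ,  0.0062126 ],
       [-0.99844686,  0.0094118 , -0.0549116 ],
       [ 0.05484945, -0.0067393 , -0.99847189]]), 't': array([0.02246578, 0.47487277, 1.30163569])}
side {'fx': 476.3281036912321, 'fy': 476.3281036912321, 'cx': 277.7581251197198, 'cy': 208.41858987640867, 'R': array([[ 0.66470336,  0.747016  ,  0.01168537],
       [ 0.49223436, -0.42612247, -0.75902897],
       [-0.56202738,  0.51028104, -0.65095198]]), 't': array([-0.33406359, -0.18101631,  1.80883801])}
wrist {'fx': 348.53257681531994, 'fy': 348.53257681531994, 'cx': 282.18147985894285, 'cy': 203.65091657363826, 'T_tool_cam': array([[ 9.99999817e-01, -3.85754914e-05, -6.03919225e-04,
        -3.65028217e-04],
       [ 5.67881238e-04, -2.84990579e-01,  9.58530150e-01,
        -1.43525879e-01],
       [-2.09087061e-04, -9.58530317e-01, -2.84990505e-01,
         7.32892515e-02],
       [ 0.00000000e+00,  0.00000000e+00,  0.00000000e+00,
         1.00000000e+00]])}
```

View pics/top0.png

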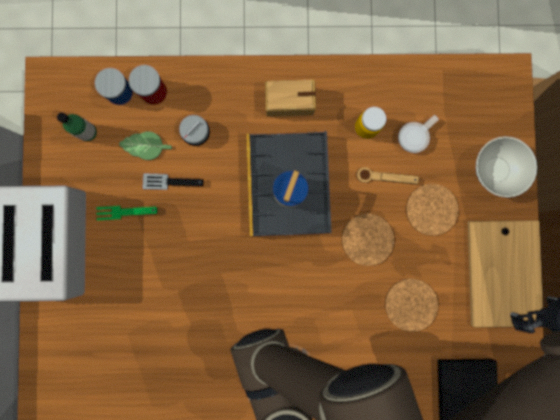

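View pics/side0.png

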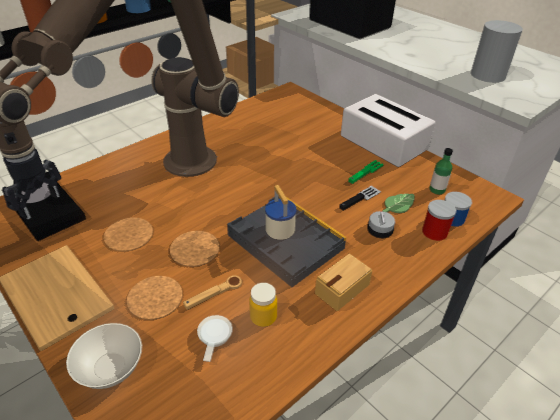

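View pics/wrist0.png

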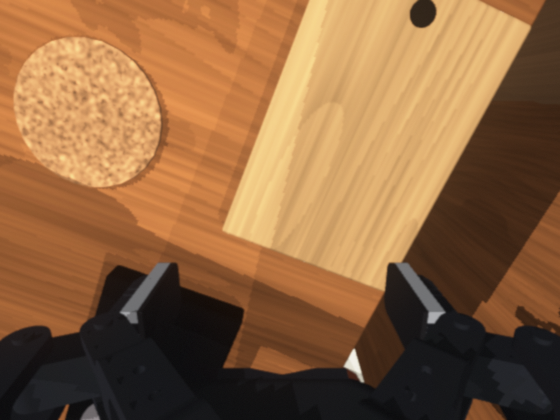

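```bash
cat > h.py <<'E'
import numpy as np,cv2
from scipy.spatial.transform import Rotation as Ro
from station import manip
def grab(n):
    s=manip.get_state(); f=manip.grab_frame(n); return s,f
def ray(n,uv,s=None):
    c=manip.camera_info(n); uv=np.atleast_2d(uv).astype(float)
    d=np.c_[(uv[:,0]-c['cx'])/c['fx'],(uv[:,1]-c['cy'])/c['fy'],np.ones(len(uv))]
    if 'R' in c:
        R=np.array(c['R']);t=np.array(c['t']); return -R.T@t, d@R
    T=np.array(c['T_tool_cam']); R=Ro.from_rotvec(s['ee_rot']).as_matrix()
    o=R@T[:3,3]+s['eef_pos']; return o,(d@T[:3,:3].T)@R.T
def plane(n,uv,z,s=None):
    o,d=ray(n,uv,s); k=(z-o[2])/d[:,2]; return o+d*k[:,None]
def proj(n,X,s=None):
    c=manip.camera_info(n);X=np.atleast_2d(X)
    if 'R' in c: p=X@np.array(c['R']).T+c['t']
    else:
        T=np.array(c['T_tool_cam']); R=Ro.from_rotvec(s['ee_rot']).as_matrix()
        p=((X-s['eef_pos'])@R-T[:3,3])@T[:3,:3]
    return np.c_[p[:,0]/p[:,2]*c['fx']+c['cx'],p[:,1]/p[:,2]*c['fy']+c['cy']]
def save(name,f,crop=None,k=1):
    if crop: x0,y0,x1,y1=crop; f=f[y0:y1,x0:x1]
    f=cv2.resize(f,None,fx=k,fy=k,interpolation=cv2.INTER_CUBIC); cv2.imwrite(f'pics/{name}.png',f[:,:,::-1])
E
python3 - <<'E'
from h import *
f=cv2.imread('pics/top0.png')[:,:,::-1]
a=cv2.resize(f[110:230,90:250],None,fx=4,fy=4,interpolation=2); 
b=cv2.resize(f[100:220,330:450],None,fx=4,fy=4,interpolation=2)
save('crop1',a); 
f2=cv2.imread('pics/side0.png')[:,:,::-1]
c=cv2.resize(f2[230:370,140:320],None,fx=3.43,fy=3.43,interpolation=2)
b=cv2.resize(b,(480,480));c=cv2.resize(f2[250:320,170:250],(320,280))
cc=np.zeros((480,800,3),np.uint8);cc[:,:480]=b;cc[:280,480:]=c;save('crop2',cc)
save('crop3',f,(235,120,345,245),5)
E
```

```text
(no output)
```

View pics/crop1.png

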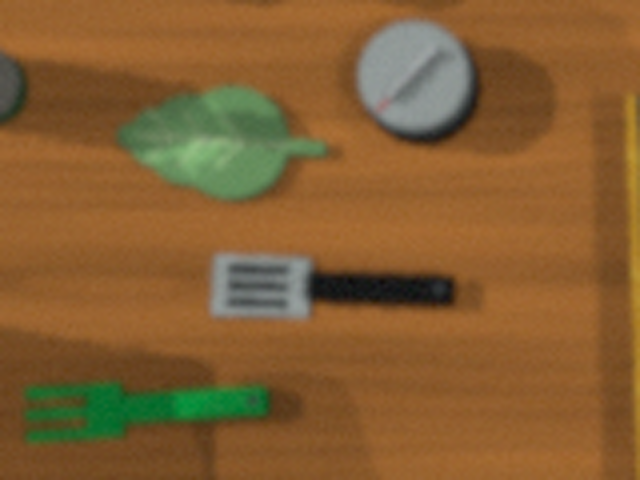

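View pics/crop2.png

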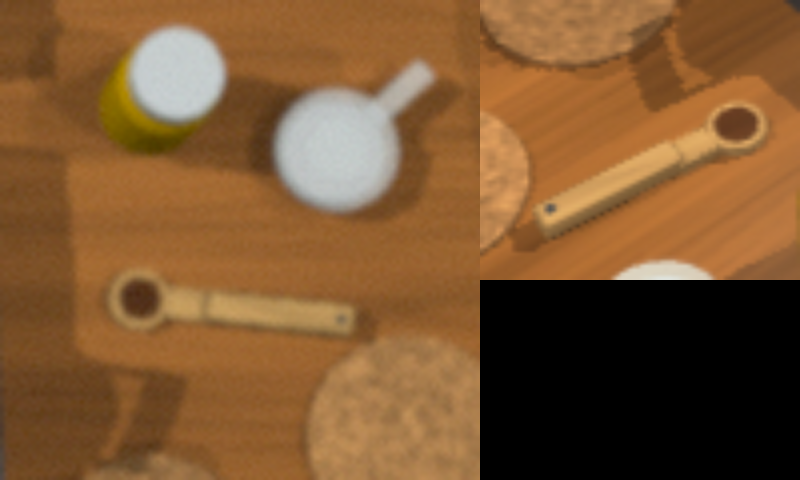

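View pics/crop3.png

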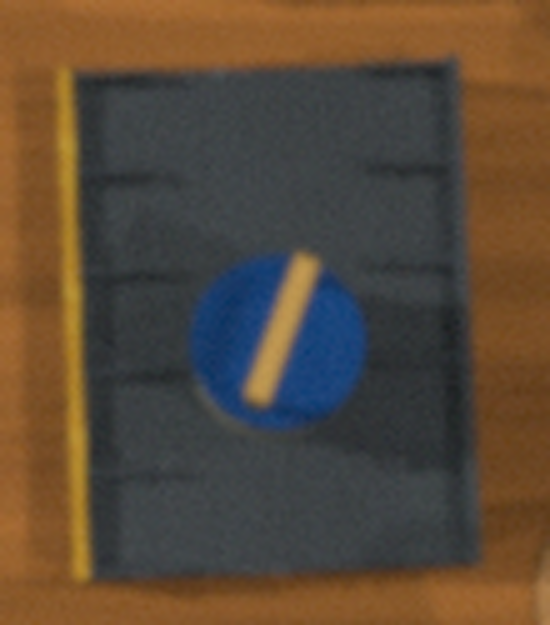

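```bash
python3 - <<'E'
from h import *
f=cv2.imread('pics/top0.png'); hsv=cv2.cvtColor(f,cv2.COLOR_BGR2HSV)
np.set_printoptions(precision=4,suppress=True)
for uv in [(368,240),(432,209),(411,305)]:
    p=plane('top',uv,.006)[0]; print('mat',p,np.hypot(*p[:2]))
def comp(m,box):
    x0,y0,x1,y1=box; mm=np.zeros(f.shape[:2],np.uint8); mm[y0:y1,x0:x1]=(m[y0:y1,x0:x1]>0)
    cs,_=cv2.findContours(mm,0,2); c=max(cs,key=cv2.contourArea); return c,mm
H,S,V=[hsv[:,:,i].astype(int) for i in range(3)]
print(hsv[209,432],hsv[225,385+0],hsv[190,470],hsv[215,432],hsv[200,430],hsv[120,230])
# pot
blue=(H>100)&(H<128)&(S>150)
c,m=comp(blue,(240,120,340,240)); (u,r)=cv2.minEnclosingCircle(cv2.convexHull(c)); print('lid',u,r,plane('top',u,.088))
bar=(H>8)&(H<30)&(S>70)&(V>120)
c,m=comp(bar,(275,165,310,210)); rr=cv2.minAreaRect(c); print('bar',rr); box=cv2.boxPoints(rr); P=plane('top',box,.148);print(P, P.mean(0))
# shelf brass
br=(H>18)&(H<32)&(S>150)&(V>110)
c,m=comp(br,(240,125,258,240)); rr=cv2.minAreaRect(c); print('brass',rr); P=plane('top',cv2.boxPoints(rr),.05); print(P)
E
```

```text
mat [ 0.3986 -0.2509  0.006 ] 0.47102182526468256
mat [ 0.4863 -0.4381  0.006 ] 0.6545749140413792
mat [ 0.212  -0.3701  0.006 ] 0.4264598203863207
[ 16 143 173] [ 16 141 156] [ 14 182 123] [ 15 140 169] [ 15 141 163] [ 14 172 154]
lid (290.1883239746094, 187.9569854736328) 17.30941390991211 [[ 0.542  -0.0251  0.088 ]]
bar ((290.9688415527344, 185.30877685546875), (5.193699359893799, 31.01165199279785), 19.79887580871582)
[[ 0.5068 -0.0044  0.148 ]
 [ 0.5823 -0.0324  0.148 ]
 [ 0.5776 -0.045   0.148 ]
 [ 0.5021 -0.017   0.148 ]] [ 0.5422 -0.0247  0.148 ]
brass ((249.01919555664062, 184.51780700683594), (101.11585235595703, 3.553118944168091), 87.87889862060547)
[[0.6998 0.0977 0.05  ]
 [0.7001 0.0877 0.05  ]
 [0.4159 0.0792 0.05  ]
 [0.4156 0.089  0.05  ]]
```

```bash
python3 - <<'E'
from h import *
np.set_printoptions(precision=4,suppress=True)
s=manip.get_state(); R=Ro.from_rotvec(s['ee_rot']).as_matrix(); print(R, np.degrees(np.arctan2(R[1,0],R[0,0])), s['clock'])
f=cv2.imread('pics/top0.png'); hsv=cv2.cvtColor(f,cv2.COLOR_BGR2HSV)
H,S,V=[hsv[:,:,i].astype(int) for i in range(3)]
def comp(m,box):
    x0,y0,x1,y1=box; mm=np.zeros(f.shape[:2],np.uint8); mm[y0:y1,x0:x1]=(m[y0:y1,x0:x1]>0)
    cs,_=cv2.findContours(mm,0,2); return max(cs,key=cv2.contourArea)
print('lid',plane('top',(290.2,188),.124)); print('bar',plane('top',(290.97,185.3),.184))
m=(S<100)&(V<110)
c=comp(m,(238,120,345,245)); rr=cv2.minAreaRect(cv2.convexHull(c)); print(rr); P=plane('top',cv2.boxPoints(rr),.05);print('dark',P,P.mean(0))
g=(H>45)&(H<80)&(S>180)
c=comp(g,(90,195,170,230)); rr=cv2.minAreaRect(c); P=plane('top',cv2.boxPoints(rr),.012);print('fork',rr,P,P.mean(0))
bl=(V<70); c=comp(bl,(165,172,210,192)); rr=cv2.minAreaRect(c); P=plane('top',cv2.boxPoints(rr),.018);print('turner handle',P,P.mean(0))
sp=(V>175)&(H>10)&(H<28); c=comp(sp,(350,160,425,190)); rr=cv2.minAreaRect(c); P=plane('top',cv2.boxPoints(rr),.014);print('spoon',rr,P,P.mean(0))
E
```

```text
[[ 0.3763 -0.0006  0.9265]
 [-0.9265  0.0017  0.3763]
 [-0.0018 -1.      0.0001]] -67.89746796351854 0.15
lid [[ 0.5378 -0.0236  0.124 ]]
bar [[ 0.5379 -0.0231  0.184 ]]
((290.240234375, 183.59683227539062), (101.46385955810547, 77.47863006591797), 87.99044799804688)
dark [[ 0.6991  0.0854  0.05  ]
 [ 0.7051 -0.1328  0.05  ]
 [ 0.4194 -0.1382  0.05  ]
 [ 0.414   0.0774  0.05  ]] [ 0.5594 -0.0271  0.05  ]
fork ((133.5, 212.5), (11.0, 45.0), 90.0) [[0.5003 0.4862 0.012 ]
 [0.4991 0.3574 0.012 ]
 [0.4675 0.3573 0.012 ]
 [0.4688 0.4859 0.012 ]] [0.4839 0.4217 0.012 ]
turner handle [[0.5629 0.3254 0.018 ]
 [0.5829 0.3246 0.018 ]
 [0.5775 0.2238 0.018 ]
 [0.5575 0.2247 0.018 ]] [0.5702 0.2747 0.018 ]
spoon ((397.92413330078125, 177.4103546142578), (31.97251319885254, 5.148819923400879), 4.763641834259033) [[ 0.5749 -0.2927  0.014 ]
 [ 0.5898 -0.2943  0.014 ]
 [ 0.5812 -0.3862  0.014 ]
 [ 0.5664 -0.3845  0.014 ]] [ 0.5781 -0.3394  0.014 ]
```

>>> {"name": "arm_command", "arguments": {"plan": [[-1,0.1,0.3,0.3,0,0,-0.05],[-1,0.25,0.6,0.6,0,0,-0.12],[-1,0.4,0.9,0.9,0,0,-0.18],[-1,0.5,1,1,0,0,-0.24],[-1,0.5,1,1,0,0,-0.24]]}}

```text
clock: 0.57
eef_pos: [0.2883, -0.4782, 0.3363]
ee_rot: [-1.214, 1.196, -1.209]
force: [0.3, -0.7, 1.2]
finger_gap: 1.001
```

>>> {"name": "arm_command", "arguments": {"plan": [[-1,0.2,0.33,0.1,0,0,-0.08],[-1,0.4,0.66,0.2,0,0,-0.16],[-1,0.5,1,0.3,0,0,-0.23],[-1,0.5,1,0.3,0,0,-0.23]]}}

```text
clock: 0.9
eef_pos: [0.3371, -0.3751, 0.3626]
ee_rot: [-1.019, 1.462, -1.462]
force: [0.5, -0.3, -0.2]
finger_gap: 1.002
```

>>> {"name": "arm_command", "arguments": {"plan": [[-1,0.2,0.33,0,0,0,0],[-1,0.4,0.66,0,0,0,0],[-1,0.5,1,0,0,0,0],[-1,0.5,1,0,0,0,0]]}}

```text
clock: 1.23
eef_pos: [0.3861, -0.2748, 0.3601]
ee_rot: [-1.023, 1.462, -1.455]
force: [0.0, 0.0, 0.2]
finger_gap: 1.0
```

>>> {"name": "arm_command", "arguments": {"plan": [[-1,0.2,0.33,0,0,0,0],[-1,0.4,0.66,0,0,0,0],[-1,0.5,1,0,0,0,0],[-1,0.5,1,0,0,0,0]]}}

```text
clock: 1.57
eef_pos: [0.4362, -0.1753, 0.3602]
ee_rot: [-1.024, 1.462, -1.456]
force: [0.3, -0.4, -0.2]
finger_gap: 1.002
```

>>> {"name": "arm_command", "arguments": {"plan": [[-1,0.2,0.33,0,0,0,0],[-1,0.4,0.66,0,0,0,0],[-1,0.5,1,0,0,0,0],[-1,0.5,1,0,0,0,0]]}}

```text
clock: 1.9
eef_pos: [0.4864, -0.0757, 0.3602]
ee_rot: [-1.024, 1.462, -1.457]
force: [-0.8, -0.1, -0.3]
finger_gap: 1.007
```

>>> {"name": "arm_command", "arguments": {"plan": [[-1,0.2,0.2,0,0,0,0],[-1,0.5,0.55,0,0,0,0],[-1,0.5,0.55,0,0,0,0],[-1,0.5,0.55,0,0,0,0],[-1,0.5,0.55,0,0,0,0]]}}

```text
clock: 2.32
eef_pos: [0.5348, -0.0257, 0.3602]
ee_rot: [-1.025, 1.464, -1.464]
force: [0.1, 0.4, -0.5]
finger_gap: 0.997
```

```bash
python3 - <<'E'
from h import *
np.set_printoptions(precision=4,suppress=True)
s,f=grab('wrist'); save('w1',f)
R=Ro.from_rotvec(s['ee_rot']).as_matrix(); print(s['eef_pos'],np.degrees(np.arctan2(R[1,0],R[0,0])),R[:,1],s['joints'])
hsv=cv2.cvtColor(f,cv2.COLOR_RGB2HSV);H,S,V=[hsv[:,:,i].astype(int) for i in range(3)]
m=((H>10)&(H<28)&(S>70)&(V>110)).astype(np.uint8)
n,l,st,ce=cv2.connectedComponentsWithStats(m)
for i in range(1,n):
    if st[i,4]>300: print(st[i],ce[i])
g=manip.grab_frame('top'); save('top1',g)
E
```

```text
[ 0.5348 -0.0257  0.3602] -110.1602464554595 [-0.0023 -0.0013 -1.    ] [-0.1283  0.0415  1.6861 -0.0017  1.4162  1.7946]
[     0      0    560    388 141334] [295.1617 181.8018]
[ 271  136   16   82 1180] [278.6729 176.4983]
[466 399  41  21 605] [484.5653 411.043 ]
[ 59 400  41  20 577] [ 79.9081 411.5009]
```

View pics/w1.png

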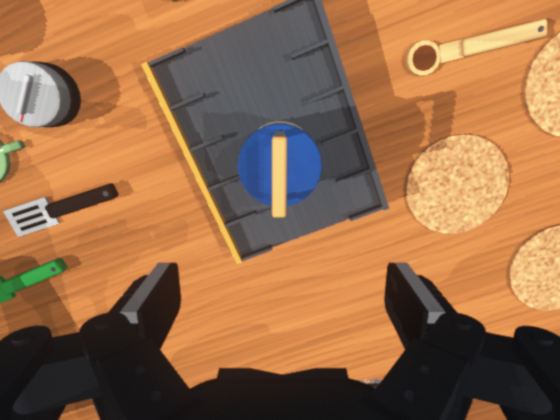

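View pics/top1.png

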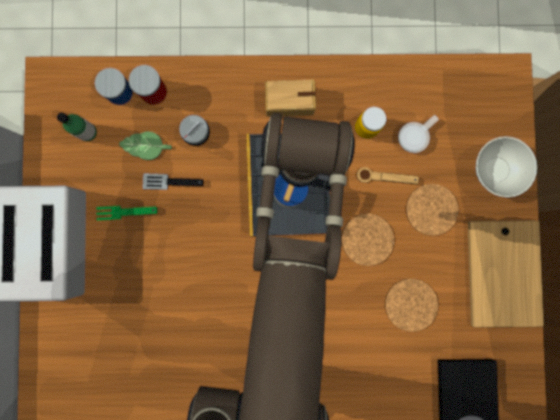

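```bash
python3 - <<'E'
from h import *
np.set_printoptions(precision=4,suppress=True)
s=manip.get_state()
f=cv2.imread('pics/w1.png'); hsv=cv2.cvtColor(f,cv2.COLOR_BGR2HSV);H,S,V=[hsv[:,:,i].astype(int) for i in range(3)]
print('bar',plane('wrist',[(278.9,177),(279,137),(278.6,217)],.184,s))
m=((H>100)&(H<128)&(S>150)).astype(np.uint8); c=max(cv2.findContours(m,0,2)[0],key=cv2.contourArea); e=cv2.minEnclosingCircle(cv2.convexHull(c)); print(e,plane('wrist',e[0],.124,s))
for z in (.05,): print('shelf corners',plane('wrist',[(144,66),(321,-3),(387,207),(240,261)],z,s))
# cork: measure by texture extents, mat
E
python3 - <<'E'
import sys;sys.path.insert(0,'.')
from h import *
f=cv2.imread('pics/top0.png');save('mc',f[:,:,::-1],(330,170,480,260),5)
f=cv2.imread('pics/w1.png');save('sc',f[:,:,::-1],(130,0,400,270),2.2)
E
```

```text
bar [[ 0.5389 -0.0235  0.184 ]
 [ 0.5736 -0.0365  0.184 ]
 [ 0.5019 -0.0094  0.184 ]]
((279.3795166015625, 164.8759002685547), 41.43409729003906) [[ 0.5395 -0.0238  0.124 ]]
shelf corners [[ 0.698   0.0934  0.05  ]
 [ 0.694  -0.1321  0.05  ]
 [ 0.4217 -0.1361  0.05  ]
 [ 0.4164  0.0826  0.05  ]]
```

View pics/mc.png

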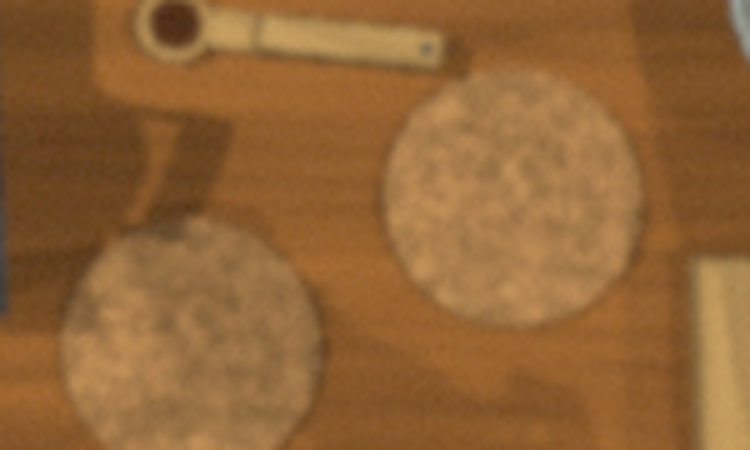

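View pics/sc.png

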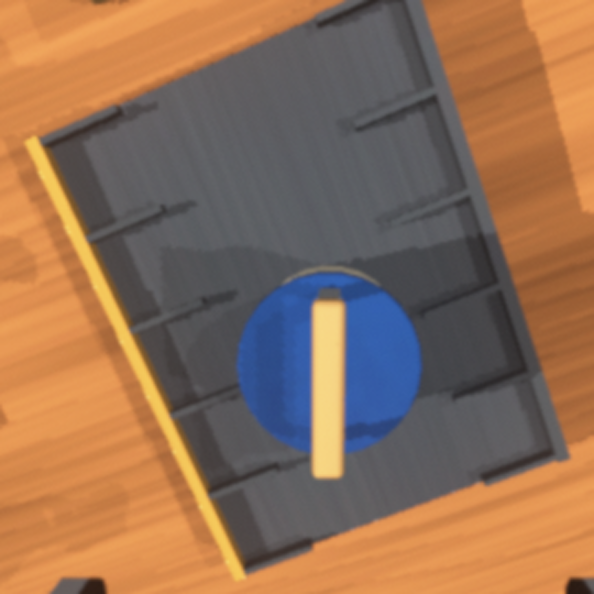

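>>> {"name": "arm_command", "arguments": {"plan": [[-1,0.04,0.02,-0.3,0,0,0],[-1,0.04,0.02,-0.6,0,0,0],[-1,0.04,0.02,-0.9,0,0,0],[-1,0.04,0.02,-1,0,0,0],[-1,0.04,0.02,-1,0,0,0]]}}

```text
clock: 2.83
eef_pos: [0.5361, -0.023, 0.2579]
ee_rot: [-1.027, 1.47, -1.462]
force: [-0.1, -0.5, -0.2]
finger_gap: 1.003
```

>>> {"name": "arm_command", "arguments": {"plan": [[-1,0,0,-0.2,0,0,0],[-1,0,0,-0.4,0,0,0],[-1,0,0,-0.6,0,0,0],[-1,0,0,-0.8,0,0,0],[-1,0,0,-1,0,0,0],[-1,0,0,-1,0,0,0],[-1,0,0,-1,0,0,0]]}}

```text
clock: 3.42
eef_pos: [0.5396, -0.0226, 0.1623]
ee_rot: [-1.021, 1.464, -1.465]
force: [0.6, -0.1, 1.0]
finger_gap: 1.0
```

```bash
python3 - <<'E'
from h import *
s,f=grab('wrist'); save('w2',f); print(s['eef_pos'],s['force'])
save('s2',manip.grab_frame('side'),(200,130,360,290),4)
E
```

```text
[ 0.53956219 -0.02264371  0.16229782] [ 0.63479859 -0.08638644  1.01503012]
```

View pics/w2.png

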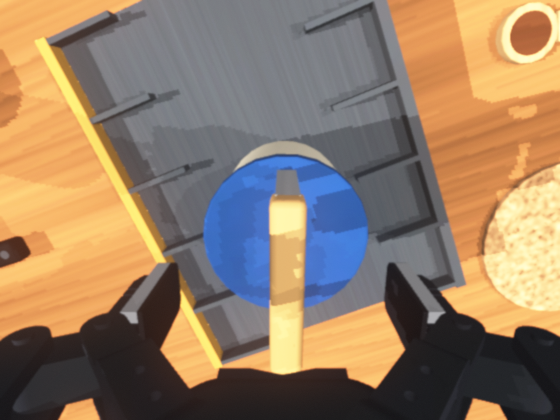

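>>> {"name": "arm_command", "arguments": {"plan": [[-1,0,0,-0.05,0,0,0],[0,0,0,-0.05,0,0,0],[1,0,0,-0.05,0,0,0],[1,0,0,-0.05,0,0,0],[1,0,0,-0.05,0,0,0],[1,0,0,-0.05,0,0,0],[1,0,0,-0.05,0,0,0],[1,0,0,-0.05,0,0,0],[1,0,0,-0.05,0,0,0],[1,0,0,-0.05,0,0,0],[1,0,0,-0.05,0,0,0],[1,0,0,-0.05,0,0,0]], "force": 50}}

```text
clock: 4.52
eef_pos: [0.5392, -0.0224, 0.1564]
ee_rot: [-1.022, 1.464, -1.464]
force: [-0.4, -2.2, 1.7]
finger_gap: 0.156
```

```bash
python3 - <<'E'
from h import *
s,f=grab('wrist'); save('w3',f); print(s['eef_pos'],s['force'],s['moment'],s['finger_gap'])
E
```

```text
[ 0.53918396 -0.02235683  0.1563513 ] [-0.3925227  -2.23010234  1.73980225] [-0.41588097  0.10220433 -0.02784061] 0.156401554290835
```

View pics/w3.png

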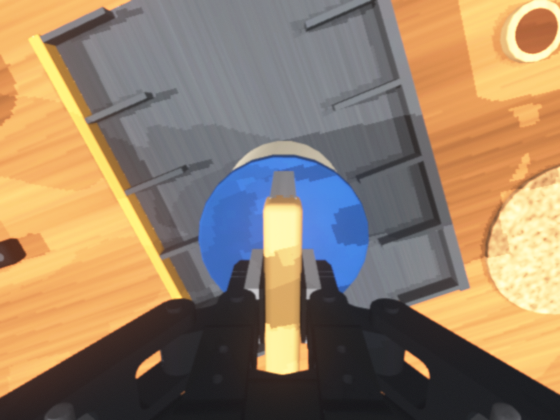

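>>> {"name": "arm_command", "arguments": {"plan": [[1,0,0,0.1,0,0,0],[1,0,0,0.2,0,0,0],[1,0,0,0.35,0,0,0],[1,0,0,0.5,0,0,0],[1,0,0,0.65,0,0,0],[1,0,0,0.8,0,0,0],[1,0,0,0.8,0,0,0],[1,0,0,0.8,0,0,0]]}}

```text
clock: 5.23
eef_pos: [0.5397, -0.0217, 0.2371]
ee_rot: [-1.019, 1.462, -1.464]
force: [1.1, 0.3, -6.7]
finger_gap: 0.157
```

>>> {"name": "arm_command", "arguments": {"plan": [[1,-0.03,-0.1,0,0,0,0],[1,-0.05,-0.3,0,0,0,0],[1,-0.08,-0.5,0,0,0,0],[1,-0.1,-0.75,0,0,0,0],[1,-0.13,-1,0,0,0,0]]}}

```text
clock: 5.65
eef_pos: [0.5245, -0.1229, 0.2343]
ee_rot: [-1.024, 1.466, -1.461]
force: [-0.6, -0.5, -5.5]
finger_gap: 0.154
```

>>> {"name": "arm_command", "arguments": {"plan": [[1,-0.03,-0.25,0,0,0,0],[1,-0.06,-0.5,0,0,0,0],[1,-0.1,-0.75,0,0,0,0],[1,-0.13,-1,0,0,0,0]]}}

```text
clock: 5.98
eef_pos: [0.511, -0.2232, 0.2342]
ee_rot: [-1.024, 1.468, -1.461]
force: [1.2, 0.4, -6.0]
finger_gap: 0.158
```

>>> {"name": "arm_command", "arguments": {"plan": [[1,-0.03,-0.25,0,0,0,0],[1,-0.06,-0.5,0,0,0,0],[1,-0.1,-0.75,0,0,0,0],[1,-0.13,-1,0,0,0,0]]}}

```text
clock: 6.32
eef_pos: [0.4979, -0.323, 0.2339]
ee_rot: [-1.023, 1.468, -1.461]
force: [0.7, 0.7, -6.4]
finger_gap: 0.158
```

>>> {"name": "arm_command", "arguments": {"plan": [[1,-0.03,-0.25,0,0,0,0],[1,-0.06,-0.5,0,0,0,0],[1,-0.1,-0.75,0,0,0,0],[1,-0.14,-0.95,0,0,0,0],[1,-0.15,-1,0,0,0,0],[1,-0.15,-1,0,0,0,0],[1,-0.15,-1,0,0,0,0]]}}

```text
clock: 6.9
eef_pos: [0.4839, -0.4213, 0.2343]
ee_rot: [-1.021, 1.469, -1.461]
force: [-0.7, 0.3, -5.4]
finger_gap: 0.152
```

```bash
python3 - <<'E'
from h import *
s,f=grab('wrist'); save('w4',f); print(s['eef_pos'],s['force'],s['moment'],s['finger_gap'],Ro.from_rotvec(s['ee_rot']).as_matrix()[:,1])
save('t4',manip.grab_frame('top')); save('s4',manip.grab_frame('side'))
E
```

```text
[ 0.48387437 -0.42133768  0.23426619] [-0.74621399  0.25874932 -5.41096049] [ 0.08105337 -0.03164616 -0.0183883 ] 0.1520542851614114 [-0.00248372  0.00363391 -0.99999031]
```

View pics/w4.png

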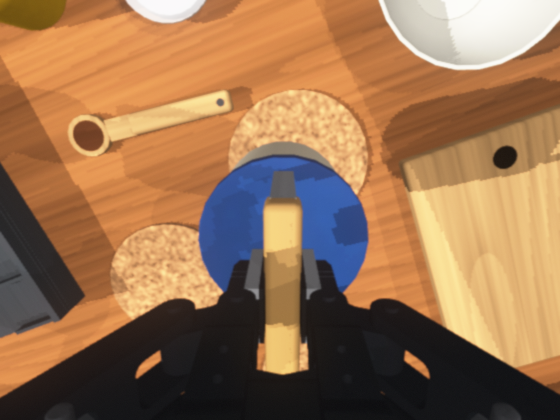

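View pics/s4.png

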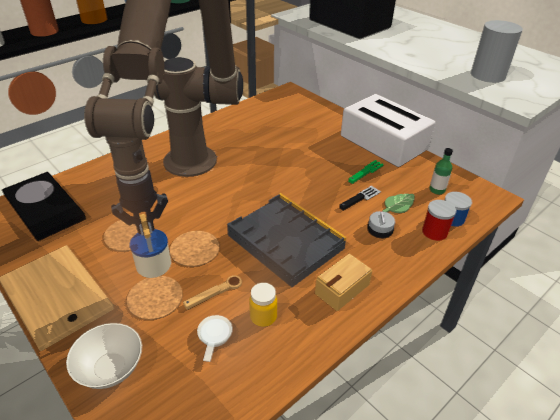

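```bash
python3 - <<'E'
from h import *
s=manip.get_state()
print(plane('wrist',[(300,90),(229,150),(370,165)],.006,s))
print(np.linalg.norm(plane('wrist',[(300,90),(229,150),(370,165)],.006,s)[:,:2]-[.485,-.440],axis=1))
E
```

```text
[[ 0.55624327 -0.46490784  0.006     ]
 [ 0.52485848 -0.37358404  0.006     ]
 [ 0.457437   -0.51041647  0.006     ]]
[0.07547188 0.07745823 0.07561877]
```

>>> {"name": "arm_command", "arguments": {"plan": [[1,0.01,-0.1,-0.1,0,0,0],[1,0.01,-0.18,-0.25,0,0,0],[1,0.01,-0.18,-0.45,0,0,0],[1,0.01,-0.18,-0.65,0,0,0],[1,0.01,-0.18,-0.8,0,0,0],[1,0.01,-0.18,-0.9,0,0,0],[1,0.01,-0.18,-0.95,0,0,0],[1,0.01,-0.18,-0.95,0,0,0],[1,0.01,-0.18,-0.95,0,0,0],[1,0.01,-0.18,-0.95,0,0,0]]}}

```text
clock: 7.88
eef_pos: [0.4871, -0.441, 0.1426]
ee_rot: [-1.021, 1.461, -1.466]
force: [0.9, 0.5, -5.0]
finger_gap: 0.155
```

>>> {"name": "arm_command", "arguments": {"plan": [[1,0,0,-0.02,0,0,0],[1,0,0,-0.04,0,0,0],[1,0,0,-0.06,0,0,0],[1,0,0,-0.08,0,0,0],[1,0,0,-0.1,0,0,0],[1,0,0,-0.1,0,0,0],[1,0,0,-0.1,0,0,0],[1,0,0,-0.1,0,0,0]]}}

```text
clock: 8.55
eef_pos: [0.4862, -0.4401, 0.1312]
ee_rot: [-1.021, 1.464, -1.464]
force: [-0.3, 0.2, -4.9]
finger_gap: 0.156
```

>>> {"name": "arm_command", "arguments": {"plan": [[1,0,0,-0.01,0,0,0],[1,0,0,-0.02,0,0,0],[1,0,0,-0.03,0,0,0],[1,0,0,-0.04,0,0,0],[1,0,0,-0.04,0,0,0],[1,0,0,-0.04,0,0,0],[1,0,0,-0.04,0,0,0]]}}

```text
clock: 9.13
eef_pos: [0.4862, -0.4401, 0.1273]
ee_rot: [-1.021, 1.464, -1.464]
force: [0.3, -0.3, -5.6]
finger_gap: 0.155
```

>>> {"name": "arm_command", "arguments": {"plan": [[1,0,0,-0.01,0,0,0],[1,0,0,-0.01,0,0,0],[1,0,0,-0.02,0,0,0],[1,0,0,-0.02,0,0,0],[1,0,0,-0.02,0,0,0]]}}

```text
clock: 9.55
eef_pos: [0.4864, -0.4407, 0.1262]
ee_rot: [-1.021, 1.463, -1.465]
force: [-0.5, -1.4, -0.2]
finger_gap: 0.151
```

>>> {"name": "arm_command", "arguments": {"plan": [[0.5,0,0,0,0,0,0],[0,0,0,0,0,0,0],[-0.5,0,0,0,0,0,0],[-1,0,0,0,0,0,0],[-1,0,0,0,0,0,0],[-1,0,0,0,0,0,0],[-1,0,0,0,0,0,0],[-1,0,0,0,0,0,0],[-1,0,0,0,0,0,0]]}}

```text
clock: 10.3
eef_pos: [0.4862, -0.4401, 0.1252]
ee_rot: [-1.021, 1.464, -1.464]
force: [0.0, -0.2, 0.3]
finger_gap: 0.998
```

>>> {"name": "arm_command", "arguments": {"plan": [[-1,0,0,0.2,0,0,0],[-1,0,0,0.4,0,0,0],[-1,0,0,0.6,0,0,0],[-1,0,0,0.8,0,0,0],[-1,0,0,1,0,0,0]]}}

```text
clock: 10.72
eef_pos: [0.486, -0.44, 0.2261]
ee_rot: [-1.021, 1.464, -1.464]
force: [0.5, -0.1, 0.1]
finger_gap: 1.001
```

>>> {"name": "arm_command", "arguments": {"plan": [[-1,0,0,0.3,0,0,0.07],[-1,0,0,0.6,0,0,0.14],[-1,0.2,0.2,0.9,0,0,0.2],[-1,0.3,0.4,1,0,0,0.28],[-1,0.4,0.6,1,0,0,0.35],[-1,0.5,0.8,1,0,0,0.42],[-1,0.6,1,1,0,0,0.49],[-1,0.6,1,1,0,0,0.56],[-1,0.6,1,1,0,0,0.63],[-1,0.6,1,1,0,0,0.7],[-1,0.6,1,1,0,0,0.77],[-1,0.6,1,1,0,0,0.84],[-1,0.6,1,1,0,0,0.91],[-1,0.6,1,1,0,0,0.98],[-1,0.6,1,1,0,0,1],[-1,0.6,1,1,0,0,1]]}}

```text
clock: 12.05
eef_pos: [0.5461, -0.34, 0.3252]
ee_rot: [-1.553, 0.276, -0.276]
force: [-1.1, -0.4, -1.0]
finger_gap: 0.999
```

```bash
python3 - <<'E'
from h import *
s,f=grab('wrist'); save('w5',f); R=Ro.from_rotvec(s['ee_rot']).as_matrix();print(s['eef_pos'],s['force'],np.degrees(np.arctan2(R[1,0],R[0,0])),R[:,1],s['joints'])
save('t5',manip.grab_frame('top')); save('s5',manip.grab_frame('side'))
E
```

```text
[ 0.54610667 -0.34000378  0.32517337] [-1.11417588 -0.3546104  -1.04372121] -20.16797975126437 [-1.30382015e-04  1.15548995e-04 -9.99999985e-01] [-6.24549028e-01  2.77067110e-01  1.48387839e+00  1.78185599e-05
  1.38082049e+00 -2.72554739e-01]
```

View pics/w5.png

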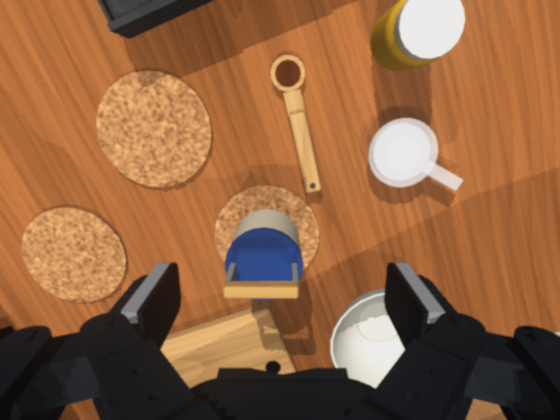

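View pics/t5.png

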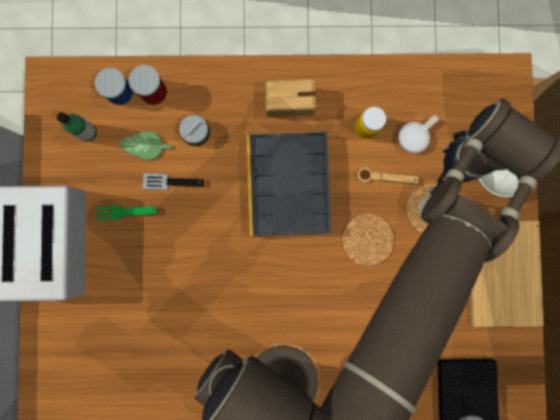

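View pics/s5.png

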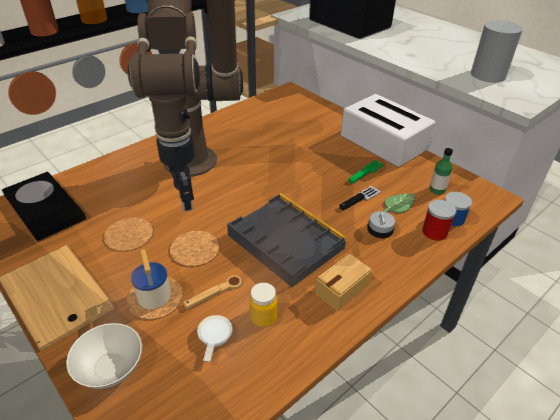

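```bash
cat >> h.py <<'E'
def yaw(s):
    R=Ro.from_rotvec(s['ee_rot']).as_matrix(); return np.degrees(np.arctan2(R[1,0],R[0,0]))
def mask(f,lo,hi,box):
    h=cv2.cvtColor(f,cv2.COLOR_RGB2HSV); m=cv2.inRange(h,np.array(lo),np.array(hi)); k=np.zeros_like(m); x0,y0,x1,y1=box; k[y0:y1,x0:x1]=m[y0:y1,x0:x1]
    c=max(cv2.findContours(k,0,2)[0],key=cv2.contourArea); return c,k
E
python3 - <<'E'
from h import *
np.set_printoptions(precision=4,suppress=True)
s=manip.get_state(); f=cv2.imread('pics/w5.png')[:,:,::-1].copy()
save('c5',f,(250,40,340,205),3.6)
h=cv2.cvtColor(f,cv2.COLOR_RGB2HSV); print(h[150,303],h[150,315],h[120,297],h[150,280])
g=cv2.imread('pics/t5.png')[:,:,::-1].copy()
save('ct5',g,(235,120,345,245),4.8)
# crop of head/handle
E
```

```text
[ 16 129 220] [ 13 169 161] [ 17 123 232] [ 13 171 191]
```

View pics/c5.png

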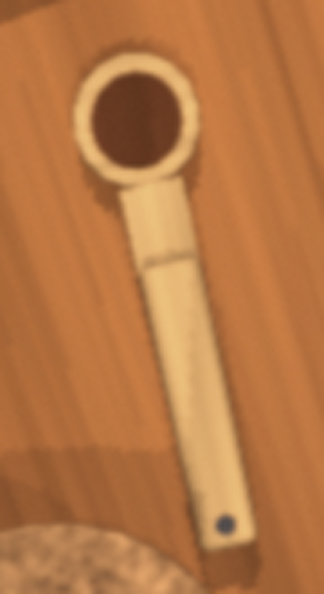

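View pics/ct5.png

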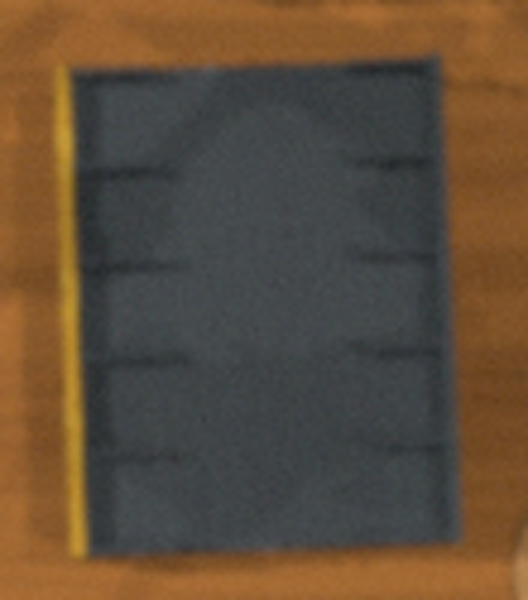

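```bash
python3 - <<'E'
from h import *
np.set_printoptions(precision=4,suppress=True)
s=manip.get_state()
a=plane('wrist',(313.06,190.8),.018,s)[0]; b=plane('wrist',(296.4,111.7),.018,s)[0]; d=plane('wrist',(288.05,73.6),.010,s)[0]
print(a,b,d,np.linalg.norm((b-a)[:2]),np.linalg.norm((d-a)[:2]))
v=(d-a)[:2]; v/=np.linalg.norm(v); th=np.degrees(np.arctan2(v[1],v[0])); o=a[:2]+.088*v; v2=(b-a)
print('axis',th,np.degrees(np.arctan2(v2[1],v2[0])),'origin',o,'grasp',o-.008*v,'tcp',s['eef_pos'],'yaw',yaw(s),'want',th-90)
E
```

```text
[ 0.57   -0.3943  0.018 ] [ 0.5834 -0.2904  0.018 ] [ 0.5892 -0.2442  0.01  ] 0.10474610861305662 0.15126927777489715
axis 82.70724341644646 82.65209802287966 origin [ 0.5812 -0.307 ] grasp [ 0.5802 -0.3149] tcp [ 0.5461 -0.3401  0.3252] yaw -20.251807823426738 want -7.29275658355354
```

>>> {"name": "arm_command", "arguments": {"plan": [[-1,0.17,0.12,-0.3,0,0,0.07],[-1,0.34,0.24,-0.6,0,0,0.144],[-1,0.34,0.24,-0.9,0,0,0.144],[-1,0.34,0.24,-1,0,0,0.144]]}}

```text
clock: 12.53
eef_pos: [0.5781, -0.3136, 0.2196]
ee_rot: [-1.564, 0.105, -0.092]
force: [-1.1, 1.0, -0.5]
finger_gap: 1.001
```

>>> {"name": "arm_command", "arguments": {"plan": [[-1,0,0,-0.3,0,0,0],[-1,0,0,-0.6,0,0,0],[-1,0,0,-0.9,0,0,0],[-1,0,0,-1,0,0,0],[-1,0,0,-1,0,0,0],[-1,0,0,-1,0,0,0],[-1,0,0,-1,0,0,0]]}}

```text
clock: 13.12
eef_pos: [0.5818, -0.3174, 0.128]
ee_rot: [-1.571, 0.097, -0.103]
force: [-0.8, -0.4, 0.7]
finger_gap: 1.003
```

```bash
python3 - <<'E'
from h import *
s,f=grab('wrist'); save('w6',f); print(s['eef_pos'],yaw(s),s['joints'])
E
```

```text
[ 0.58175978 -0.31738599  0.12802532] -7.264280441792039 [-5.65081622e-01  4.81380084e-01  1.61593786e+00 -8.48945152e-05
  1.03984856e+00 -4.38249320e-01]
```

View pics/w6.png

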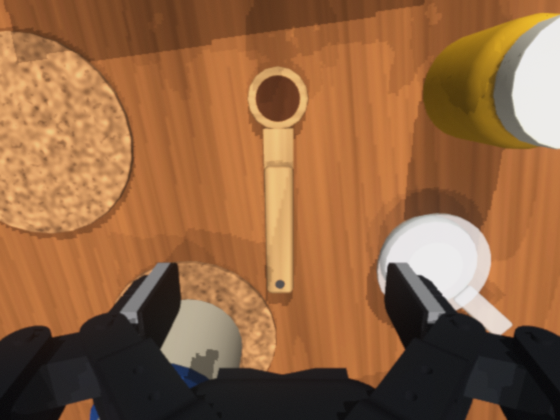

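```bash
python3 - <<'E'
from h import *
np.set_printoptions(precision=4,suppress=True)
s=manip.get_state()
a=plane('wrist',(280,292),.018,s)[0]; b=plane('wrist',(279.5,167),.018,s)[0]; d=plane('wrist',(278.3,97.5),.010,s)[0]
v=(d-a)[:2];L=np.linalg.norm(v); v/=L; print(a,b,d,L,np.degrees(np.arctan2(v[1],v[0])),a[:2]+.088*v,d[:2]-.066*v)
c=a[:2]+.080*v; print('grasp',c,'delta',c-s['eef_pos'][:2])
print('sep left edge',plane('wrist',[(380,265)],.024,s))
E
```

```text
[ 0.5712 -0.3949  0.018 ] [ 0.5842 -0.2917  0.018 ] [ 0.5896 -0.243   0.01  ] 0.15301392926700816 83.09052672214693 [ 0.5818 -0.3075] [ 0.5817 -0.3085]
grasp [ 0.5809 -0.3155] delta [-0.0011  0.002 ]
sep left edge [[ 0.6525 -0.3777  0.024 ]]
```

>>> {"name": "arm_command", "arguments": {"plan": [[-1,-0.01,0.02,-0.25,0,0,0],[-1,-0.01,0.02,-0.5,0,0,0],[-1,-0.01,0.02,-0.7,0,0,0],[-1,-0.01,0.02,-0.85,0,0,0],[-1,-0.01,0.02,-0.95,0,0,0],[-1,-0.01,0.02,-1,0,0,0],[-1,-0.01,0.02,-1,0,0,0],[-1,-0.01,0.02,-1,0,0,0]]}}

```text
clock: 13.83
eef_pos: [0.58, -0.3146, 0.0263]
ee_rot: [-1.569, 0.098, -0.1]
force: [-0.3, -0.1, 0.5]
finger_gap: 0.994
```

>>> {"name": "arm_command", "arguments": {"plan": [[-1,0,0,-0.06,0,0,0],[-1,0,0,-0.12,0,0,0],[-1,0,0,-0.18,0,0,0],[-1,0,0,-0.2,0,0,0],[-1,0,0,-0.2,0,0,0],[-1,0,0,-0.2,0,0,0]]}}

```text
clock: 14.33
eef_pos: [0.5789, -0.3139, 0.0049]
ee_rot: [-1.568, 0.1, -0.099]
force: [0.2, 0.4, 0.0]
finger_gap: 1.001
```

>>> {"name": "arm_command", "arguments": {"plan": [[0,0,0,0,0,0,0],[0.5,0,0,0,0,0,0],[1,0,0,0,0,0,0],[1,0,0,0,0,0,0],[1,0,0,0,0,0,0],[1,0,0,0,0,0,0],[1,0,0,0,0,0,0],[1,0,0,0,0,0,0],[1,0,0,0,0,0,0],[1,0,0,0,0,0,0]], "force": 50}}

```text
clock: 15.17
eef_pos: [0.5795, -0.3143, 0.0057]
ee_rot: [-1.569, 0.099, -0.1]
force: [0.1, 0.5, 3.2]
finger_gap: 0.237
```

>>> {"name": "arm_command", "arguments": {"plan": [[1,0,0,0.1,0,0,0],[1,0,0,0.25,0,0,0],[1,0,0,0.5,0,0,0],[1,0,0,0.75,0,0,0],[1,0,0,1,0,0,0]]}}

```text
clock: 15.58
eef_pos: [0.5788, -0.3138, 0.1069]
ee_rot: [-1.568, 0.1, -0.099]
force: [0.7, -0.3, -0.4]
finger_gap: 0.237
```

>>> {"name": "arm_command", "arguments": {"plan": [[1,0,0.2,0.25,0,0,0.04],[1,0,0.5,0.5,0,0,0.08],[1,0,0.75,0.75,0,0,0.095],[1,0,1,1,0,0,0.095],[1,0,1,1,0,0,0.095]]}}

```text
clock: 16.0
eef_pos: [0.5824, -0.211, 0.2128]
ee_rot: [-1.572, -0.028, 0.013]
force: [0.1, -1.0, -0.1]
finger_gap: 0.239
```

>>> {"name": "arm_command", "arguments": {"plan": [[1,0,0.25,0,0,0,0],[1,0,0.5,0,0,0,0],[1,0,0.75,0,0,0,0],[1,0,0.9,0,0,0,0],[1,0,0.9,0,0,0,0],[1,0,0.9,0,0,0,0],[1,0,0.9,0,0,0,0]]}}

```text
clock: 16.58
eef_pos: [0.5792, -0.125, 0.2053]
ee_rot: [-1.572, -0.018, 0.018]
force: [-1.0, -0.7, -0.3]
finger_gap: 0.24
```

```bash
python3 - <<'E'
from h import *
s,f=grab('wrist'); save('w7',f,None,1.4); print(s['eef_pos'],yaw(s),s['joints'],s['finger_gap'])
E
```

```text
[ 0.57918465 -0.12496078  0.20532243] 1.3138992965414036 [-2.85479141e-01  2.71704190e-01  1.73612520e+00 -1.02580147e-03
  1.13342301e+00 -3.07976657e-01] 0.23972435212362947
```

View pics/w7.png

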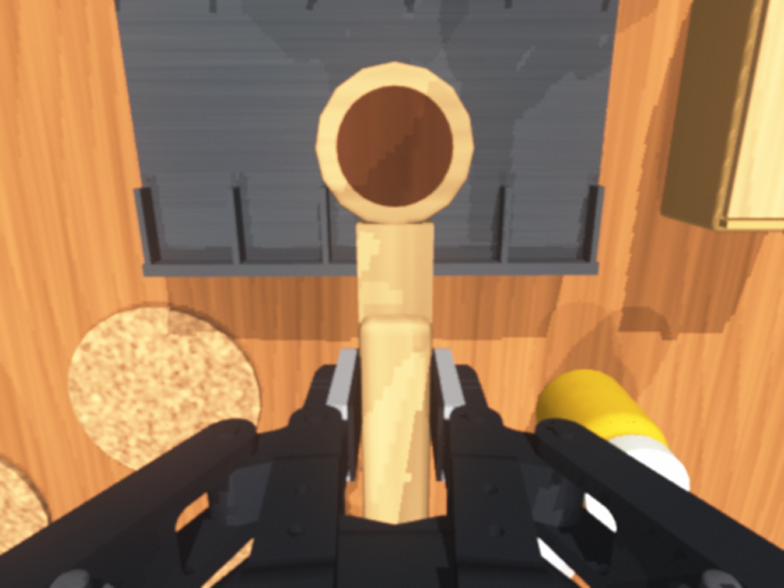

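```bash
python3 - <<'E'
from h import *
np.set_printoptions(precision=4,suppress=True)
s=manip.get_state()
P=plane('wrist',np.array([(144,276),(598,274)])/1.4,.05,s); d=P[1]-P[0]; print('outer edge',P,np.linalg.norm(d),'yaw x',np.degrees(np.arctan2(d[1],d[0]))+90)
n=np.array([-d[1],d[0]])/np.linalg.norm(d[:2]); print('centre', P[:,:2].mean(0)+n*.1135)
Q=plane('wrist',np.array([(138,188),(237,188),(326,188),(502,187),(595,187)])/1.4,.05,s); print(Q)
# spoon held: axis
a=np.array([395,147])/1.4; zt=s['eef_pos'][2]
print('disc', plane('wrist',a,zt+.005,s))
E
python3 - <<'E'
import sys;sys.path.insert(0,'.')
from h import *
f=cv2.imread('pics/w7.png')[:,:,::-1];save('c7',f,(120,160,620,290),1.6)
E
```

```text
outer edge [[ 0.4204 -0.1384  0.05  ]
 [ 0.7086 -0.1306  0.05  ]] 0.2882728018127694 yaw x 91.5349883420373
centre [ 0.5615 -0.021 ]
[[ 0.4237 -0.0832  0.05  ]
 [ 0.4834 -0.0819  0.05  ]
 [ 0.5371 -0.0807  0.05  ]
 [ 0.6432 -0.0777  0.05  ]
 [ 0.6992 -0.0765  0.05  ]]
disc [[ 0.5782 -0.0539  0.2103]]
```

View pics/c7.png

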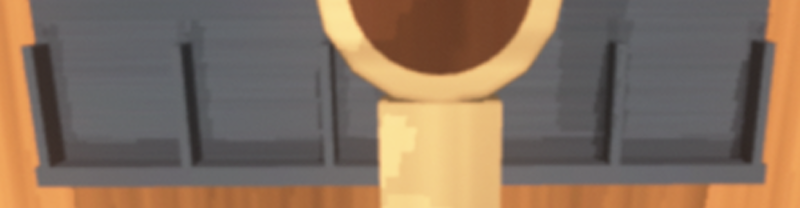

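>>> {"name": "arm_command", "arguments": {"plan": [[1,0.25,0.25,0,0,0,0],[1,0.5,0.5,0,0,0,0.002],[1,0.75,0.75,0,0,0,0.002],[1,0.95,1,0,0,0,0.002],[1,0.95,1,0,0,0,0.002],[1,0.95,1,0,0,0,0.002]]}}

```text
clock: 17.13
eef_pos: [0.675, -0.0239, 0.2047]
ee_rot: [-1.571, -0.021, 0.022]
force: [-0.2, -1.1, -0.8]
finger_gap: 0.238
```

>>> {"name": "arm_command", "arguments": {"plan": [[1,0,0,-0.2,0,0,0],[1,0,0,-0.4,0,0,0],[1,0,0,-0.6,0,0,0],[1,0,0,-0.8,0,0,0],[1,0,0,-1,0,0,0],[1,0,0,-1,0,0,0],[1,0,0,-1,0,0,0],[1,0,0,-1,0,0,0]]}}

```text
clock: 17.8
eef_pos: [0.6746, -0.0254, 0.1063]
ee_rot: [-1.571, -0.02, 0.018]
force: [0.4, 0.9, -1.2]
finger_gap: 0.237
```

```bash
python3 - <<'E'
from h import *
s,f=grab('wrist'); save('w8',f,None,1.4); print(s['eef_pos'],yaw(s),s['joints'],s['finger_gap'])
E
```

```text
[ 0.67461231 -0.02536656  0.10633496] 1.417947639282478 [-1.01916297e-01  5.30214339e-01  1.59085268e+00 -3.69689350e-04
  1.01927561e+00 -1.26470356e-01] 0.23658640284437757
```

View pics/w8.png

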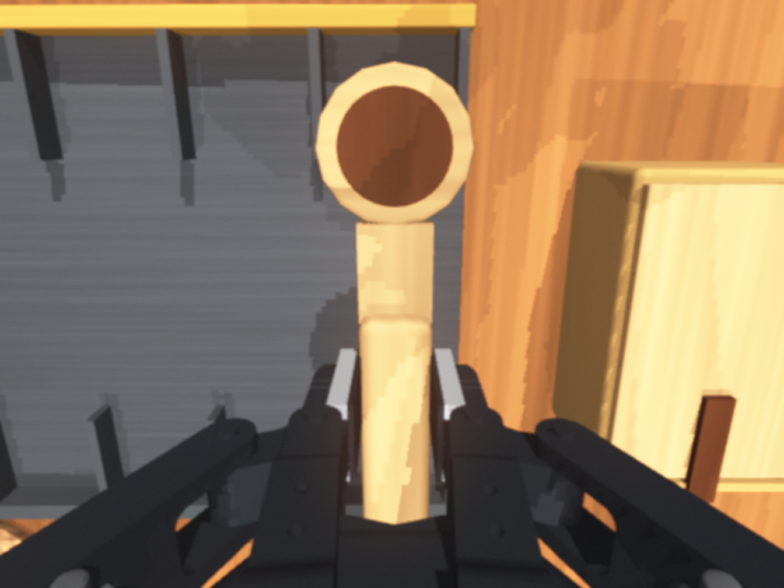

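```bash
python3 - <<'E'
from h import *
np.set_printoptions(precision=4,suppress=True)
s=manip.get_state()
P=plane('wrist',np.array([(475,4),(475,27),(464,28),(315,33),(164,33),(12,34),(0,31)])/1.4,.05,s); print(P)
c=np.array([.5615,-.021]);a=np.radians(91.5);R=np.array([[np.cos(a),-np.sin(a)],[np.sin(a),np.cos(a)]])
print((P[:,:2]-c)@R)   # shelf coords
print('tcp',(s['eef_pos'][:2]-c)@R)
d=plane('wrist',np.array([(395,147)])/1.4,s['eef_pos'][2]+.005,s)[0]; print('disc shelf',(d[:2]-c)@R)
E
```

```text
[[0.7023 0.0965 0.05  ]
 [0.7029 0.0889 0.05  ]
 [0.6988 0.0885 0.05  ]
 [0.6435 0.0854 0.05  ]
 [0.5875 0.084  0.05  ]
 [0.531  0.0822 0.05  ]
 [0.5268 0.0831 0.05  ]]
[[ 0.1138 -0.1438]
 [ 0.1062 -0.1442]
 [ 0.1059 -0.1401]
 [ 0.1042 -0.0848]
 [ 0.1043 -0.0287]
 [ 0.104   0.0277]
 [ 0.105   0.032 ]]
tcp [-0.0071 -0.1137]
disc shelf [ 0.0642 -0.1143]
```

>>> {"name": "arm_command", "arguments": {"plan": [[1,-0.018,0.02,-0.15,0,0,0.001],[1,-0.018,0.02,-0.3,0,0,0.001],[1,-0.018,0.02,-0.42,0,0,0.001],[1,-0.018,0.02,-0.52,0,0,0.001],[1,-0.018,0.02,-0.58,0,0,0.001],[1,-0.018,0.02,-0.6,0,0,0.001],[1,-0.018,0.02,-0.62,0,0,0.001],[1,-0.018,0.02,-0.62,0,0,0.001],[1,-0.018,0.02,-0.62,0,0,0.001],[1,-0.018,0.02,-0.62,0,0,0.001]]}}

```text
clock: 18.68
eef_pos: [0.673, -0.0221, 0.0441]
ee_rot: [-1.571, -0.023, 0.021]
force: [0.5, -0.3, -0.6]
finger_gap: 0.242
```

>>> {"name": "arm_command", "arguments": {"plan": [[1,0,0,-0.01,0,0,0],[1,0,0,-0.02,0,0,0],[1,0,0,-0.03,0,0,0],[1,0,0,-0.03,0,0,0],[1,0,0,-0.03,0,0,0]]}}

```text
clock: 19.1
eef_pos: [0.6729, -0.0221, 0.0417]
ee_rot: [-1.571, -0.022, 0.021]
force: [-2.2, -0.9, 6.4]
finger_gap: 0.242
```

>>> {"name": "arm_command", "arguments": {"plan": [[0.3,0,0,0,0,0,0],[0,0,0,0,0,0,0],[0,0,0,0,0,0,0],[0,0,0,0,0,0,0],[0,0,0,0,0,0,0],[0,0,0,0,0,0,0]]}}

```text
clock: 19.6
eef_pos: [0.6723, -0.0221, 0.04]
ee_rot: [-1.571, -0.022, 0.022]
force: [0.6, -0.7, 0.2]
finger_gap: 0.503
```

>>> {"name": "arm_command", "arguments": {"plan": [[0,0,0,0.1,0,0,0],[0,0,0,0.3,0,0,0],[0,0,0,0.6,0,0,0],[-1,0,0,0.9,0,0,0],[-1,0,0,1,0,0,0]]}}

```text
clock: 20.02
eef_pos: [0.6758, -0.0224, 0.1465]
ee_rot: [-1.572, -0.029, 0.015]
force: [1.3, 0.4, 1.2]
finger_gap: 0.767
```

>>> {"name": "arm_command", "arguments": {"plan": [[-1,-0.2,0.25,0.3,0,0,0],[-1,-0.5,0.5,0.5,0,0,0],[-1,-0.75,0.75,0.75,0,0,0],[-1,-0.95,1,1,0,0,0]]}}

```text
clock: 20.35
eef_pos: [0.5774, 0.0754, 0.2375]
ee_rot: [-1.571, -0.019, 0.023]
force: [0.8, 0.6, 0.4]
finger_gap: 1.0
```

>>> {"name": "arm_command", "arguments": {"plan": [[-1,0,0.3,0,0,0,0],[-1,0,0.7,0,0,0,0],[-1,0,1,0,0,0,0],[-1,0,1,0,0,0,0]]}}

```text
clock: 20.68
eef_pos: [0.5793, 0.1804, 0.2382]
ee_rot: [-1.567, -0.027, 0.024]
force: [0.1, -0.4, -0.3]
finger_gap: 1.002
```

>>> {"name": "arm_command", "arguments": {"plan": [[-1,0,0.3,0,0,0,0],[-1,0,0.5,0,0,0,0],[-1,0,0.5,0,0,0,0],[-1,0,0.5,0,0,0,0],[-1,0,0.5,0,0,0,0]]}}

```text
clock: 21.1
eef_pos: [0.5796, 0.2241, 0.2371]
ee_rot: [-1.572, -0.021, 0.022]
force: [0.3, -0.1, 0.1]
finger_gap: 0.999
```

```bash
python3 - <<'E'
from h import *
s,f=grab('wrist'); save('w9',f,None,1.4); print(s['eef_pos'],yaw(s),s['joints'],s['finger_gap'])
save('t9',manip.grab_frame('top'))
E
```

```text
[0.57962301 0.2240984  0.23709586] 1.5865104384749087 [ 2.99295307e-01  2.96668082e-01  1.63648672e+00 -8.89742670e-04
  1.20923791e+00  2.71920262e-01] 0.9988224737692546
```

View pics/w9.png

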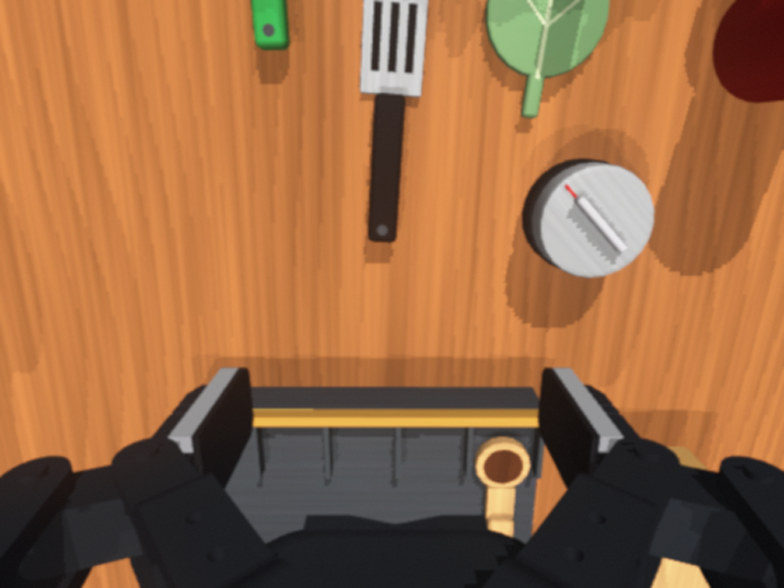

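View pics/t9.png

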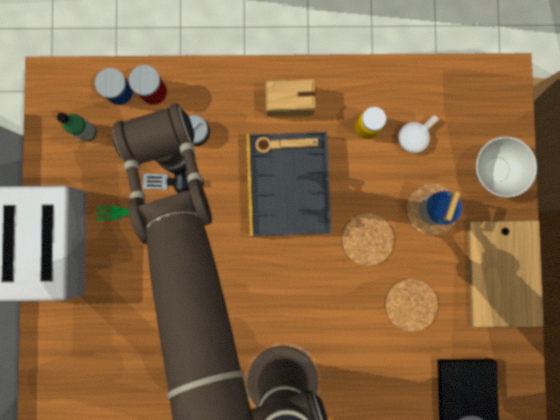

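```bash
python3 - <<'E'
from h import *
np.set_printoptions(precision=4,suppress=True)
s=manip.get_state()
P=plane('wrist',np.array([(382,241),(391,95)])/1.4,.018,s); d=(P[1]-P[0])[:2]; L=np.linalg.norm(d); v=d/L
o=P[0,:2]+.088*v; print(P,L,np.degrees(np.arctan2(v[1],v[0])),'origin',o,'grasp',o-.008*v,'d',o-.008*v-s['eef_pos'][:2])
E
```

```text
[[0.5704 0.2236 0.018 ]
 [0.5747 0.3268 0.018 ]] 0.10332458088990942 87.60226383425774 origin [0.574  0.3115] grasp [0.5737 0.3035] d [-0.0061  0.0798]
```

>>> {"name": "arm_command", "arguments": {"plan": [[0,-0.02,0.25,-0.25,0,0,-0.044],[0,-0.04,0.5,-0.5,0,0,-0.044],[0,-0.06,0.75,-0.75,0,0,-0.044],[0,-0.06,0.79,-1,0,0,-0.044],[0,-0.06,0.79,-1,0,0,-0.044],[0,-0.06,0.79,-1,0,0,-0.044],[0,-0.06,0.79,-1,0,0,-0.044]]}}

```text
clock: 21.78
eef_pos: [0.5749, 0.303, 0.1385]
ee_rot: [-1.57, 0.032, -0.035]
force: [0.1, 0.5, 0.1]
finger_gap: 0.5
```

```bash
python3 - <<'E'
from h import *
s,f=grab('wrist'); save('w10',f,None,1.4); print(s['eef_pos'],yaw(s),s['finger_gap'])
E
```

```text
[0.57487739 0.30304922 0.13854632] -2.44489583320991 0.4997896189700858
```

View pics/w10.png

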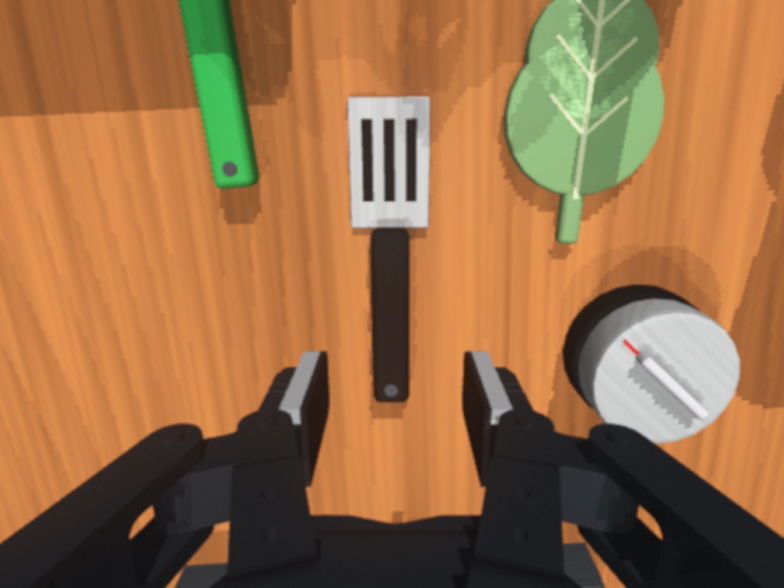

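```bash
python3 - <<'E'
from h import *
np.set_printoptions(precision=4,suppress=True)
s=manip.get_state()
a,b=plane('wrist',np.array([(391,402),(390,231)])/1.4,.018,s)[:,:2]; e=plane('wrist',np.array([(389,97)])/1.4,.005,s)[0,:2]
v=(e-a);L=np.linalg.norm(v);v/=L;o=(a+e)/2;g=o-.008*v
print(np.linalg.norm(b-a),L,np.degrees(np.arctan2(v[1],v[0])),o,g,g-s['eef_pos'][:2])
print(plane('wrist',np.array([(567,350)])/1.4,.045,s))
E
```

```text
0.10525114206381515 0.17511760820160574 87.76914753353716 [0.5739 0.3113] [0.5736 0.3033] [-0.002  0.   ]
[[0.666  0.2661 0.045 ]]
```

>>> {"name": "arm_command", "arguments": {"plan": [[0,-0.015,0,-0.25,0,0,0],[0,-0.015,0,-0.5,0,0,0],[0,-0.015,0,-0.75,0,0,0],[0,-0.015,0,-0.9,0,0,0],[0,-0.015,0,-1,0,0,0],[0,-0.015,0,-1,0,0,0],[0,-0.015,0,-1,0,0,0]]}}

```text
clock: 22.42
eef_pos: [0.5731, 0.3039, 0.0382]
ee_rot: [-1.57, 0.032, -0.034]
force: [0.1, -0.7, 0.5]
finger_gap: 0.499
```

>>> {"name": "arm_command", "arguments": {"plan": [[0,0,0,-0.1,0,0,0],[0,0,0,-0.2,0,0,0],[0,0,0,-0.28,0,0,0],[0,0,0,-0.32,0,0,0],[0,0,0,-0.32,0,0,0],[0,0,0,-0.32,0,0,0]]}}

```text
clock: 22.92
eef_pos: [0.5718, 0.3038, 0.0047]
ee_rot: [-1.571, 0.033, -0.032]
force: [-0.4, -0.4, 0.1]
finger_gap: 0.499
```

>>> {"name": "arm_command", "arguments": {"plan": [[0.5,0,0,0,0,0,0],[1,0,0,0,0,0,0],[1,0,0,0,0,0,0],[1,0,0,0,0,0,0],[1,0,0,0,0,0,0],[1,0,0,0,0,0,0],[1,0,0,0,0,0,0],[1,0,0,0,0,0,0]]}}

```text
clock: 23.58
eef_pos: [0.5729, 0.3043, 0.006]
ee_rot: [-1.57, 0.032, -0.034]
force: [-0.6, 0.4, 3.8]
finger_gap: 0.245
```

>>> {"name": "arm_command", "arguments": {"plan": [[1,0,0,0.1,0,0,0],[1,0,0,0.25,0,0,0],[1,0,0,0.5,0,0,0],[1,0,0,0.75,0,0,0],[1,0,0,0.95,0,0,0.02],[1,0,0,1,0,0,0.044]]}}

```text
clock: 24.08
eef_pos: [0.5749, 0.3052, 0.1109]
ee_rot: [-1.568, -0.028, 0.018]
force: [0.8, 1.1, -0.6]
finger_gap: 0.239
```

>>> {"name": "arm_command", "arguments": {"plan": [[1,0,-0.25,0.1,0,0,0],[1,-0.02,-0.5,0.2,0,0,0],[1,-0.04,-0.75,0.3,0,0,0],[1,-0.05,-1,0.3,0,0,0]]}}

```text
clock: 24.42
eef_pos: [0.5682, 0.2036, 0.1386]
ee_rot: [-1.57, -0.025, 0.019]
force: [0.5, 0.3, -0.9]
finger_gap: 0.239
```

>>> {"name": "arm_command", "arguments": {"plan": [[1,0,-0.25,0,0,0,0],[1,-0.01,-0.5,0,0,0,0],[1,-0.02,-0.75,0,0,0,0],[1,-0.03,-1,0,0,0,0]]}}

```text
clock: 24.75
eef_pos: [0.5638, 0.1028, 0.1362]
ee_rot: [-1.571, -0.022, 0.022]
force: [0.0, 0.1, -0.7]
finger_gap: 0.241
```

>>> {"name": "arm_command", "arguments": {"plan": [[1,0,-0.25,0,0,0,0],[1,-0.01,-0.5,0,0,0,0],[1,-0.02,-0.75,0,0,0,0],[1,-0.03,-1,0,0,0,0],[1,-0.03,-1,0,0,0,0],[1,-0.03,-1,0,0,0,0]]}}

```text
clock: 25.25
eef_pos: [0.5611, 0.0029, 0.1361]
ee_rot: [-1.57, -0.02, 0.019]
force: [-0.2, 0.5, -1.4]
finger_gap: 0.238
```

```bash
python3 - <<'E'
from h import *
s,f=grab('wrist'); save('w11',f,None,1.4); print(s['eef_pos'],yaw(s),s['finger_gap'],s['force'])
E
```

```text
[0.56107134 0.002888   0.13608301] 1.4190634899152677 0.237951537036039 [-0.15410798  0.49853817 -1.36972122]
```

View pics/w11.png

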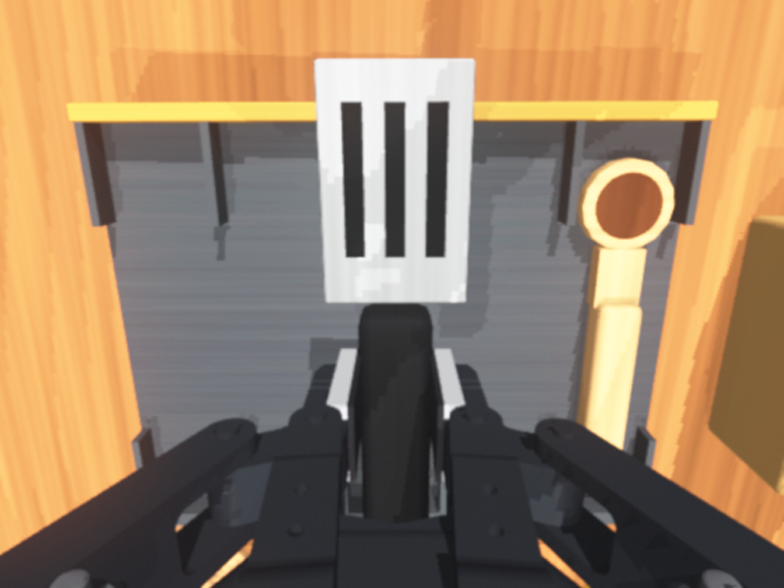

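```bash
cat >> h.py <<'E'
SC=np.array([.5615,-.021]);_a=np.radians(91.5);SR=np.array([[np.cos(_a),-np.sin(_a)],[np.sin(_a),np.cos(_a)]])
def toS(p): return (np.atleast_2d(p)[:,:2]-SC)@SR
E
python3 - <<'E'
from h import *
np.set_printoptions(precision=4,suppress=True)
s=manip.get_state(); z=s['eef_pos'][2]
P=plane('wrist',np.array([(316,59),(474,59),(328,302),(466,302)])/1.4,z-.001,s); S=toS(P); print(S, 'tcp',toS(s['eef_pos']))
tip=S[:2].mean(0); base=S[2:].mean(0); print('tip',tip,'base',base,'ang',np.degrees(np.arctan2(*(tip-base)[::-1])))
print('brass',toS(plane('wrist',np.array([(69,104),(717,101)])/1.4,.05,s)))
dS=np.array([.088,0])-tip; print('world shift',SR@dS)
E
```

```text
[[ 0.1191  0.0206]
 [ 0.1191 -0.0223]
 [ 0.0496  0.0201]
 [ 0.0496 -0.023 ]] tcp [[ 0.0248 -0.0002]]
tip [ 0.1191 -0.0008] base [ 0.0496 -0.0015] ang 0.49846234249055554
brass [[ 0.1134  0.1433]
 [ 0.1146 -0.1428]]
world shift [-0.     -0.0311]
```

>>> {"name": "arm_command", "arguments": {"plan": [[1,0,-0.2,0,0,0,0],[1,0,-0.31,-0.15,0,0,0],[1,0,-0.31,-0.35,0,0,0],[1,0,-0.31,-0.55,0,0,0],[1,0,-0.31,-0.7,0,0,0],[1,0,-0.31,-0.82,0,0,0],[1,0,-0.31,-0.88,0,0,0],[1,0,-0.31,-0.9,0,0,0],[1,0,-0.31,-0.9,0,0,0],[1,0,-0.31,-0.9,0,0,0],[1,0,-0.31,-0.9,0,0,0]]}}

```text
clock: 26.22
eef_pos: [0.5624, -0.027, 0.0465]
ee_rot: [-1.571, -0.024, 0.02]
force: [-0.7, -0.3, -1.3]
finger_gap: 0.239
```

```bash
python3 - <<'E'
from h import *
s=manip.get_state();print(toS(s['eef_pos']),yaw(s))
E
```

```text
[[-0.00602053 -0.00073422]] 1.5991197469844551
```

>>> {"name": "arm_command", "arguments": {"plan": [[1,-0.005,0,-0.015,0,0,0],[1,-0.005,0,-0.03,0,0,0],[1,-0.005,0,-0.045,0,0,0],[1,-0.005,0,-0.05,0,0,0],[1,-0.005,0,-0.05,0,0,0],[1,-0.005,0,-0.05,0,0,0]]}}

```text
clock: 26.72
eef_pos: [0.5612, -0.0271, 0.042]
ee_rot: [-1.571, -0.022, 0.021]
force: [-3.0, 0.3, 7.2]
finger_gap: 0.24
```

Contact felt; release and go for the fork.

>>> {"name": "arm_command", "arguments": {"plan": [[0.3,0,0,0,0,0,0],[0,0,0,0,0,0,0],[0,0,0,0,0,0,0],[0,0,0,0,0,0,0],[0,0,0,0,0,0,0],[0,0,0,0,0,0,0]]}}

```text
clock: 27.22
eef_pos: [0.5607, -0.027, 0.0401]
ee_rot: [-1.571, -0.021, 0.022]
force: [0.1, 0.4, 0.2]
finger_gap: 0.5
```

>>> {"name": "arm_command", "arguments": {"plan": [[0,0,0,0.1,0,0,0],[0,0,0,0.3,0,0,0],[0,0,0,0.6,0,0,0],[0,0,0,0.9,0,0,0],[0,0,0,1,0,0,0]]}}

```text
clock: 27.63
eef_pos: [0.5642, -0.0274, 0.1457]
ee_rot: [-1.572, -0.028, 0.015]
force: [0.2, -0.5, 0.2]
finger_gap: 0.499
```

>>> {"name": "arm_command", "arguments": {"plan": [[0,-0.2,0.25,0.3,0,0,0],[0,-0.4,0.5,0.5,0,0,0],[0,-0.6,0.75,0.75,0,0,0],[0,-0.8,1,0.8,0,0,0],[0,-0.8,1,0.8,0,0,0]]}}

```text
clock: 28.05
eef_pos: [0.4787, 0.0764, 0.2225]
ee_rot: [-1.568, -0.025, 0.023]
force: [0.0, -0.0, -0.9]
finger_gap: 0.5
```

>>> {"name": "arm_command", "arguments": {"plan": [[0,0,0.3,0,0,0,0],[0,0,0.6,0,0,0,0],[0,0,1,0,0,0,0],[0,0,1,0,0,0,0]]}}

```text
clock: 28.38
eef_pos: [0.4806, 0.1782, 0.2203]
ee_rot: [-1.567, -0.026, 0.024]
force: [1.3, -0.4, 0.3]
finger_gap: 0.496
```

>>> {"name": "arm_command", "arguments": {"plan": [[0,0,0.3,0,0,0,0],[0,0,0.6,0,0,0,0],[0,0,1,0,0,0,0],[0,0,1,0,0,0,0]]}}

```text
clock: 28.72
eef_pos: [0.4809, 0.2781, 0.2202]
ee_rot: [-1.567, -0.025, 0.024]
force: [0.0, -0.9, 0.7]
finger_gap: 0.499
```

>>> {"name": "arm_command", "arguments": {"plan": [[0,0,0.3,0,0,0,0],[0,0,0.4,0,0,0,0],[0,0,0.4,0,0,0,0],[0,0,0.4,0,0,0,0]]}}

```text
clock: 29.05
eef_pos: [0.4807, 0.3122, 0.2197]
ee_rot: [-1.572, -0.022, 0.023]
force: [0.8, -0.4, 0.6]
finger_gap: 0.501
```

```bash
python3 - <<'E'
from h import *
s,f=grab('wrist'); save('w12',f,None,1.4); print(s['eef_pos'],yaw(s),s['finger_gap'],s['force'])
save('t12',manip.grab_frame('top'))
E
```

```text
[0.4806785  0.31218713 0.21973657] 1.6441042676854822 0.5007414891631337 [ 0.82019663 -0.38179504  0.62761604]
```

View pics/w12.png

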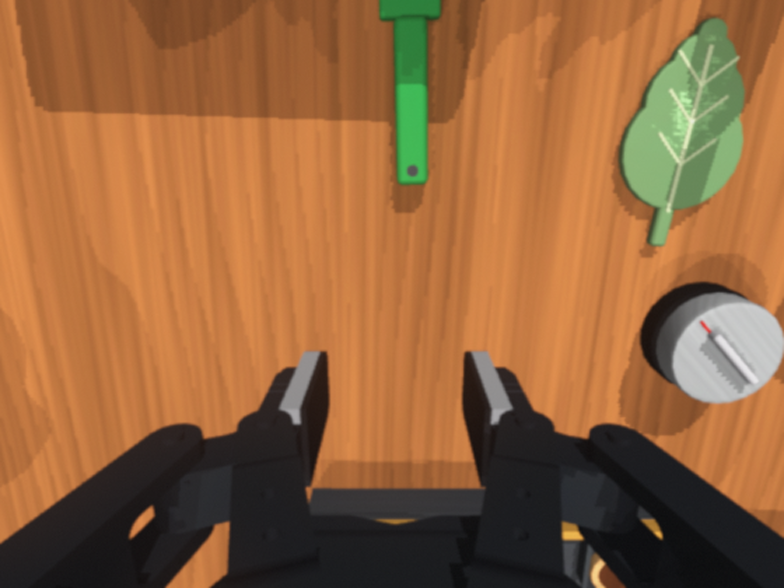

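View pics/t12.png

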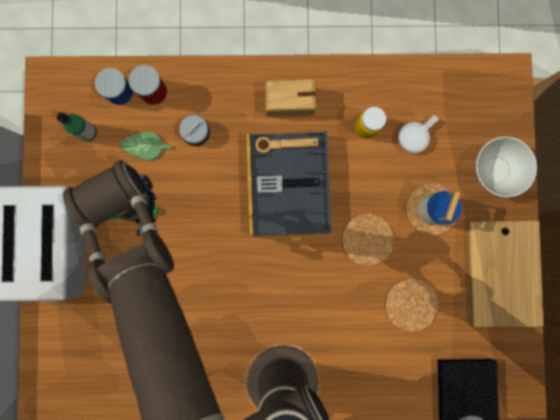

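```bash
python3 - <<'E'
from h import *
np.set_printoptions(precision=4,suppress=True)
s=manip.get_state()
P=plane('wrist',np.array([(413,183),(411,16)])/1.4,.018,s); d=(P[1]-P[0])[:2]; L=np.linalg.norm(d); v=d/L
o=P[0,:2]+.088*v; print(P,L,np.degrees(np.arctan2(v[1],v[0])),'origin',o,'tip',P[0,:2]+.176*v)
f=cv2.imread('pics/top0.png')[:,:,::-1]; g=cv2.imread('pics/side0.png')[:,:,::-1]
a=cv2.resize(f[170:310,0:140],(400,400),interpolation=2); b=cv2.resize(g[80:220,330:470],(400,400),interpolation=2); save('toast',np.hstack([a,b]))
E
```

```text
[[0.4923 0.3563 0.018 ]
 [0.4872 0.4602 0.018 ]] 0.1040699379074798 92.83664562467828 origin [0.488  0.4442] tip [0.4836 0.5321]
```

View pics/toast.png

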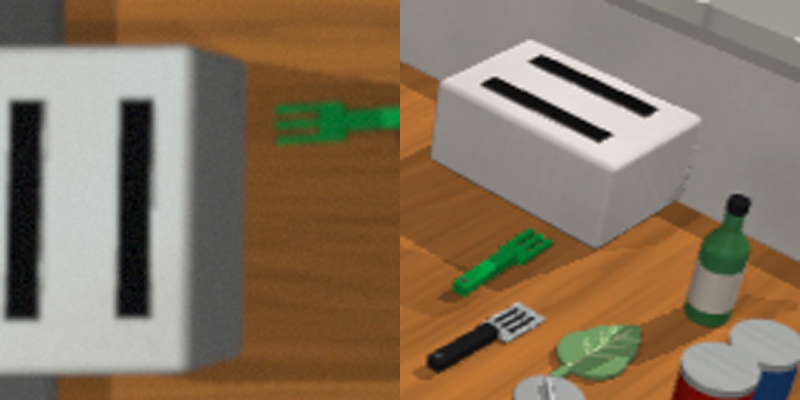

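```bash
python3 - <<'E'
from h import *
np.set_printoptions(precision=4,suppress=True)
print(plane('top',[(85,194),(85,294)],0.0))
for h in (.1,.15,.18,.2,.25): print(h,plane('top',[(66.5,188),(66.5,300)],h))
# side: near top corner & bottom corner
print(plane('side',[(330+600*.35,80+247*.35)],0)); 
for h in (.12,.15,.18,.2): print(h,plane('side',[(330+615*.35-70*2,80+172*.35),],h),plane('side',[(330+215*.35,80+172*.35),],h))
print(plane('side',[(330+200*.35,80+247*.35)],0))
E
```

```text
[[0.5397 0.566  0.    ]
 [0.2522 0.5623 0.    ]]
0.1 [[0.546  0.5749 0.1   ]
 [0.2484 0.5705 0.1   ]]
0.15 [[0.5401 0.5526 0.15  ]
 [0.2547 0.5483 0.15  ]]
0.18 [[0.5366 0.5392 0.18  ]
 [0.2585 0.535  0.18  ]]
0.2 [[0.5343 0.5302 0.2   ]
 [0.261  0.5261 0.2   ]]
0.25 [[0.5285 0.5079 0.25  ]
 [0.2673 0.5039 0.25  ]]
[[0.895  0.9828 0.    ]]
0.12 [[0.5486 0.5712 0.12  ]] [[0.5486 0.5712 0.12  ]]
0.15 [[0.5739 0.5283 0.15  ]] [[0.5739 0.5283 0.15  ]]
0.18 [[0.5992 0.4854 0.18  ]] [[0.5992 0.4854 0.18  ]]
0.2 [[0.6161 0.4568 0.2   ]] [[0.6161 0.4568 0.2   ]]
[[0.5466 0.5781 0.    ]]
```

>>> {"name": "arm_command", "arguments": {"plan": [[0,0.02,0.25,-0.2,0,0,0.014],[0,0.04,0.5,-0.4,0,0,0.014],[0,0.06,0.75,-0.6,0,0,0.014],[0,0.08,0.9,-0.8,0,0,0.014],[0,0.08,0.9,-0.8,0,0,0.014],[0,0.08,0.9,-0.8,0,0,0.014],[0,0.08,0.9,-0.8,0,0,0.014]]}}

```text
clock: 29.73
eef_pos: [0.4893, 0.4017, 0.1409]
ee_rot: [-1.571, -0.038, 0.038]
force: [0.5, -0.1, 0.2]
finger_gap: 0.501
```

```bash
python3 - <<'E'
from h import *
s,f=grab('wrist'); save('w13',f,None,1.4); print(s['eef_pos'],yaw(s),s['finger_gap'],s['force'])
E
```

```text
[0.48928819 0.4016909  0.14089926] 2.795509866925586 0.5006762874295737 [ 0.53973914 -0.11775909  0.20374356]
```

View pics/w13.png

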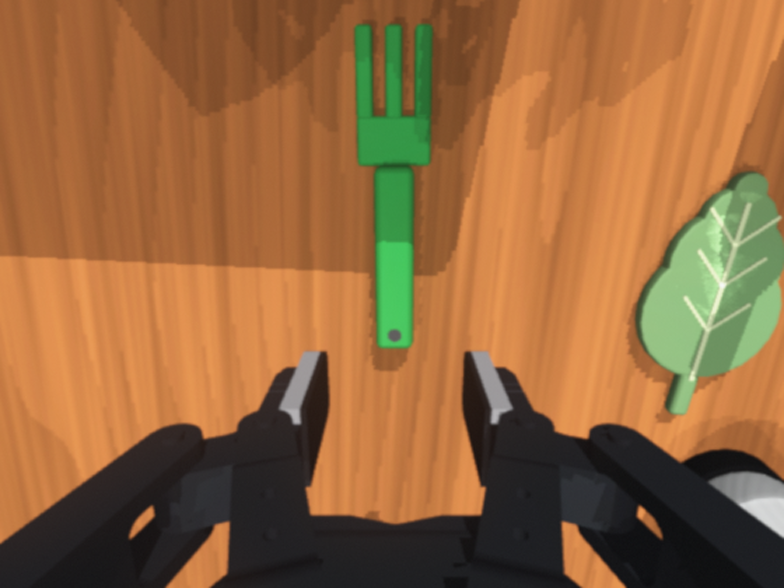

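>>> {"name": "arm_command", "arguments": {"plan": [[0,0,0.2,-0.15,0,0,0],[0,-0.005,0.33,-0.35,0,0,0],[0,-0.005,0.33,-0.6,0,0,0],[0,-0.005,0.33,-0.8,0,0,0],[0,-0.005,0.33,-0.95,0,0,0],[0,-0.005,0.33,-1,0,0,0],[0,-0.005,0.33,-1,0,0,0],[0,-0.005,0.33,-1,0,0,0]]}}

```text
clock: 30.45
eef_pos: [0.4893, 0.436, 0.0416]
ee_rot: [-1.569, -0.04, 0.037]
force: [-0.5, 0.2, 1.4]
finger_gap: 0.5
```

>>> {"name": "arm_command", "arguments": {"plan": [[0,0,0,-0.1,0,0,0],[0,0,0,-0.2,0,0,0],[0,0,0,-0.28,0,0,0],[0,0,0,-0.34,0,0,0],[0,0,0,-0.34,0,0,0],[0,0,0,-0.34,0,0,0]]}}

```text
clock: 30.95
eef_pos: [0.4876, 0.4356, 0.0053]
ee_rot: [-1.572, -0.038, 0.04]
force: [-0.4, -0.2, -0.5]
finger_gap: 0.498
```

>>> {"name": "arm_command", "arguments": {"plan": [[0.5,0,0,0,0,0,0],[1,0,0,0,0,0,0],[1,0,0,0,0,0,0],[1,0,0,0,0,0,0],[1,0,0,0,0,0,0],[1,0,0,0,0,0,0],[1,0,0,0,0,0,0],[1,0,0,0,0,0,0]]}}

```text
clock: 31.62
eef_pos: [0.4888, 0.4364, 0.0069]
ee_rot: [-1.57, -0.04, 0.038]
force: [-0.1, 0.6, 2.6]
finger_gap: 0.241
```

>>> {"name": "arm_command", "arguments": {"plan": [[1,0,0,0.1,0,0,0],[1,0,0,0.25,0,0,0],[1,0,0,0.5,0,0,0],[1,0,0,0.75,0,0,0],[1,0,0,0.95,0,0,-0.007],[1,0,0,1,0,0,-0.014]]}}

```text
clock: 32.12
eef_pos: [0.4908, 0.4379, 0.1119]
ee_rot: [-1.566, -0.026, 0.016]
force: [1.0, 0.5, -0.3]
finger_gap: 0.239
```

>>> {"name": "arm_command", "arguments": {"plan": [[1,0,-0.25,0.1,0,0,0],[1,-0.04,-0.5,0.2,0,0,0],[1,-0.08,-0.75,0.3,0,0,0],[1,-0.1,-1,0.3,0,0,0]]}}

```text
clock: 32.45
eef_pos: [0.4785, 0.3355, 0.1382]
ee_rot: [-1.569, -0.024, 0.02]
force: [1.4, -0.5, -1.0]
finger_gap: 0.241
```

>>> {"name": "arm_command", "arguments": {"plan": [[1,-0.02,-0.25,0,0,0,0],[1,-0.04,-0.5,0,0,0,0],[1,-0.07,-0.75,0,0,0,0],[1,-0.1,-1,0,0,0,0]]}}

```text
clock: 32.78
eef_pos: [0.4674, 0.2345, 0.1361]
ee_rot: [-1.571, -0.021, 0.022]
force: [0.9, 0.3, -1.7]
finger_gap: 0.237
```

>>> {"name": "arm_command", "arguments": {"plan": [[1,-0.02,-0.25,0,0,0,0],[1,-0.04,-0.5,0,0,0,0],[1,-0.07,-0.75,0,0,0,0],[1,-0.1,-1,0,0,0,0]]}}

```text
clock: 33.12
eef_pos: [0.4574, 0.1347, 0.1361]
ee_rot: [-1.571, -0.021, 0.022]
force: [0.2, 0.2, -0.5]
finger_gap: 0.24
```

>>> {"name": "arm_command", "arguments": {"plan": [[1,-0.02,-0.25,0,0,0,0],[1,-0.04,-0.5,0,0,0,0],[1,-0.07,-0.75,0,0,0,0],[1,-0.09,-1,0,0,0,0],[1,-0.09,-1,0,0,0,0],[1,-0.09,-1,0,0,0,0],[1,-0.09,-1,0,0,0,0]]}}

```text
clock: 33.7
eef_pos: [0.449, 0.0362, 0.1363]
ee_rot: [-1.57, -0.021, 0.021]
force: [-0.3, -0.5, -1.1]
finger_gap: 0.238
```

```bash
python3 - <<'E'
from h import *
s,f=grab('wrist'); save('w14',f,None,1.4); print(s['eef_pos'],yaw(s),s['finger_gap'],s['force'],toS(s['eef_pos']))
E
```

```text
[0.44903619 0.03620167 0.13625707] 1.5331620448853311 0.2376049437191671 [-0.28310444 -0.47207871 -1.10167047] [[0.06012603 0.11092791]]
```

View pics/w14.png

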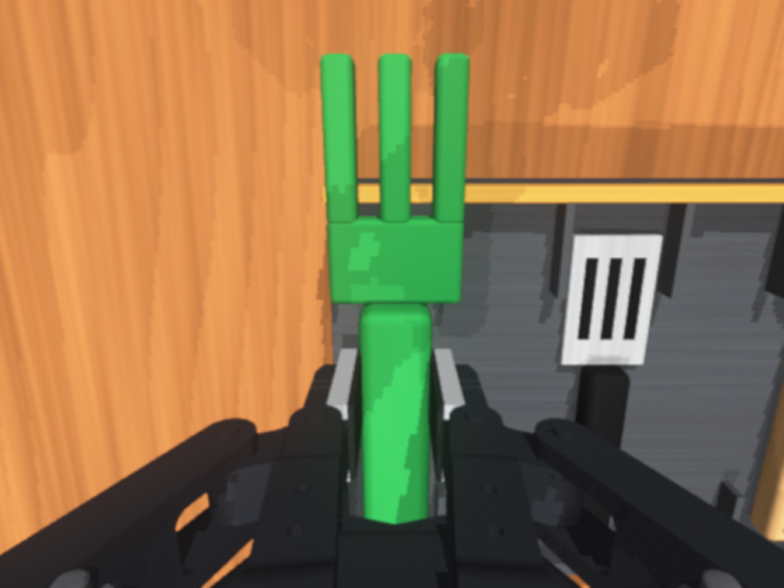

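```bash
python3 - <<'E'
from h import *
np.set_printoptions(precision=4,suppress=True)
s=manip.get_state(); z=s['eef_pos'][2]
tip,base=toS(plane('wrist',np.array([(395,54),(395,300)])/1.4,z+.003,s)); print(tip,base)
dS=np.array([.088,.112])-tip; print('world shift',SR@dS)
print('turner',toS(plane('wrist',np.array([(573,235),(662,235),(561,364),(645,364)])/1.4,.041,s)))
print('dividers',toS(plane('wrist',np.array([(560,205),(674,205)])/1.4,.05,s)))
E
```

```text
[0.1553 0.1103] [0.0871 0.1102]
world shift [ 0.0001 -0.0674]
turner [[ 0.0888  0.0222]
 [ 0.0888 -0.0219]
 [ 0.0188  0.0213]
 [ 0.0189 -0.0237]]
dividers [[ 0.1047  0.0331]
 [ 0.1047 -0.0203]]
```

>>> {"name": "arm_command", "arguments": {"plan": [[1,0,-0.25,0,0,0,0],[1,0,-0.5,0,0,0,0],[1,0,-0.66,-0.1,0,0,0],[1,0,-0.66,-0.3,0,0,0],[1,0,-0.66,-0.5,0,0,0],[1,0,-0.66,-0.7,0,0,0],[1,0,-0.66,-0.82,0,0,0],[1,0,-0.66,-0.88,0,0,0],[1,0,-0.66,-0.88,0,0,0],[1,0,-0.66,-0.88,0,0,0],[1,0,-0.66,-0.88,0,0,0]]}}

```text
clock: 34.67
eef_pos: [0.4504, -0.0297, 0.0492]
ee_rot: [-1.571, -0.024, 0.021]
force: [-0.4, 0.9, -1.0]
finger_gap: 0.243
```

```bash
python3 - <<'E'
from h import *
s=manip.get_state();print(toS(s['eef_pos']),yaw(s),s['force'])
E
```

```text
[[-0.00583045  0.11131256]] 1.629584312688851 [-0.41115309  0.88714303 -1.00946261]
```

>>> {"name": "arm_command", "arguments": {"plan": [[1,-0.005,-0.01,-0.02,0,0,0],[1,-0.005,-0.01,-0.035,0,0,0],[1,-0.005,-0.01,-0.05,0,0,0],[1,-0.005,-0.01,-0.06,0,0,0],[1,-0.005,-0.01,-0.065,0,0,0],[1,-0.005,-0.01,-0.065,0,0,0],[1,-0.005,-0.01,-0.065,0,0,0]]}}

```text
clock: 35.25
eef_pos: [0.4491, -0.0311, 0.0428]
ee_rot: [-1.571, -0.022, 0.022]
force: [-2.2, 0.8, 7.5]
finger_gap: 0.238
```

>>> {"name": "arm_command", "arguments": {"plan": [[0.3,0,0,0,0,0,0],[0,0,0,0,0,0,0],[0,0,0,0,0,0,0],[0,0,0,0,0,0,0],[0,0,0,0,0,0,0],[0,0,0,0,0,0,0]]}}

```text
clock: 35.75
eef_pos: [0.4487, -0.031, 0.0417]
ee_rot: [-1.571, -0.022, 0.022]
force: [0.2, 0.4, -0.4]
finger_gap: 0.5
```

>>> {"name": "arm_command", "arguments": {"plan": [[0,0,0,0.1,0,0,0],[0,0,0,0.3,0,0,0],[0,0,0,0.6,0,0,0],[0,0,0,0.9,0,0,0],[0,0,0,1,0,0,0]]}}

```text
clock: 36.17
eef_pos: [0.4519, -0.0315, 0.1465]
ee_rot: [-1.572, -0.028, 0.016]
force: [1.0, 0.2, 0.2]
finger_gap: 0.501
```

>>> {"name": "arm_command", "arguments": {"plan": [[0,0,-0.3,0.3,0,0,0],[0,0,-0.6,0.6,0,0,0],[0,0,-0.9,0.9,0,0,0],[0,0,-1,1,0,0,0],[0,0,-1,1,0,0,0]]}}

```text
clock: 36.58
eef_pos: [0.4512, -0.134, 0.2457]
ee_rot: [-1.574, -0.025, 0.013]
force: [0.7, -0.5, -0.2]
finger_gap: 0.497
```

>>> {"name": "arm_command", "arguments": {"plan": [[0,-0.3,-0.3,0.3,0,0,0],[0,-0.6,-0.6,0.6,0,0,0],[0,-0.8,-0.9,0.9,0,0,0],[0,-0.8,-1,0.9,0,0,0],[0,-0.8,-1,0.9,0,0,0],[0,-0.8,-1,0.9,0,0,0]]}}

```text
clock: 37.08
eef_pos: [0.3684, -0.2306, 0.3309]
ee_rot: [-1.569, -0.019, 0.02]
force: [0.3, 0.2, -0.3]
finger_gap: 0.503
```

```bash
python3 - <<'E'
from h import *
s=manip.get_state();print(s['eef_pos'],s['joints'])
save('t15',manip.grab_frame('top')); save('s15',manip.grab_frame('side')); save('w15',manip.grab_frame('wrist'))
f=cv2.imread('pics/t15.png')[:,:,::-1]; save('ct15',f,(235,120,345,245),4.8)
E
```

```text
[ 0.3683637  -0.23064147  0.33085941] [-6.60624530e-01 -1.57178342e-01  1.93138108e+00  1.33526688e-03
  1.36880174e+00 -6.85964493e-01]
```

View pics/t15.png

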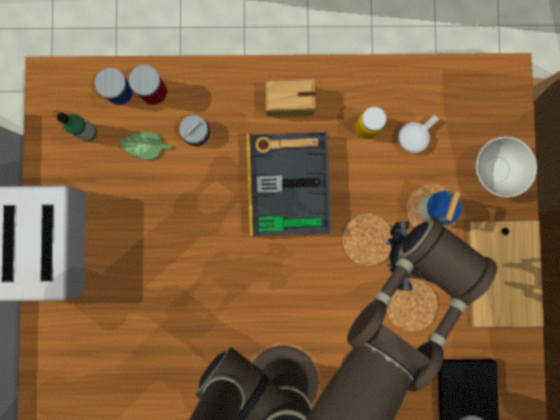

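View pics/s15.png

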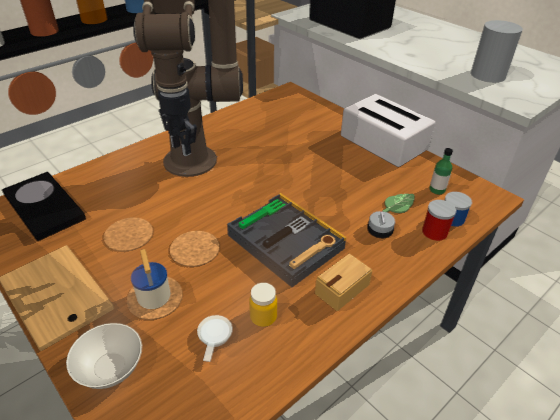

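View pics/ct15.png

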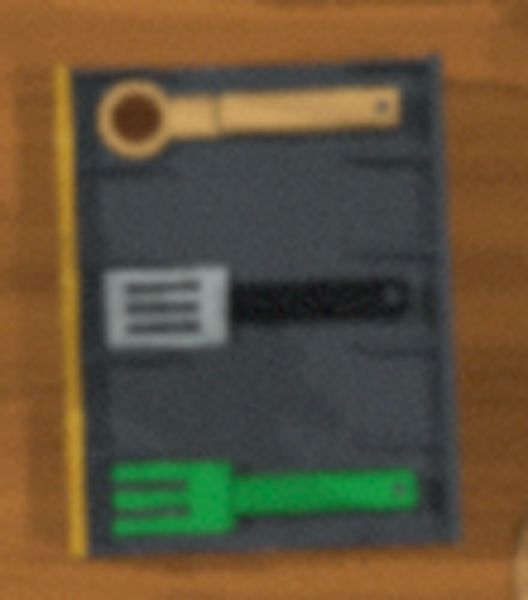

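View pics/w15.png

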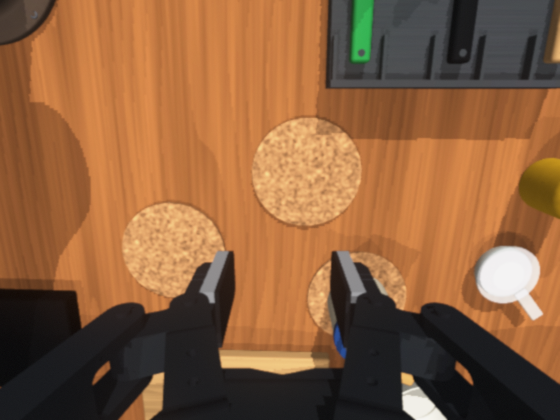

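```bash
python3 - <<'E'
from h import *
np.set_printoptions(precision=4,suppress=True)
q=lambda L:np.array(L)/4.8+[235,120]
print('spoon disc',toS(plane('top',q([(135,119)]),.046)),'tail',toS(plane('top',q([(402,107)]),.054)))
print('turner tip',toS(plane('top',q([(105,310)]),.041)),'tail',toS(plane('top',q([(408,297)]),.054)))
print('fork tip',toS(plane('top',q([(112,500)]),.046)),'tail',toS(plane('top',q([(418,488)]),.054)))
f=cv2.imread('pics/t15.png')[:,:,::-1]; save('pot15',f,(390,170,480,250),6)
s=cv2.imread('pics/s15.png')[:,:,::-1]; save('pots15',s,(110,240,200,330),6)
E
```

```text
spoon disc [[ 0.0662 -0.11  ]] tail [[-0.0901 -0.11  ]]
turner tip [[0.0877 0.0015]] tail [[-0.089   0.0017]]
fork tip [[0.0873 0.1133]] tail [[-0.0902  0.113 ]]
```

View pics/pots15.png

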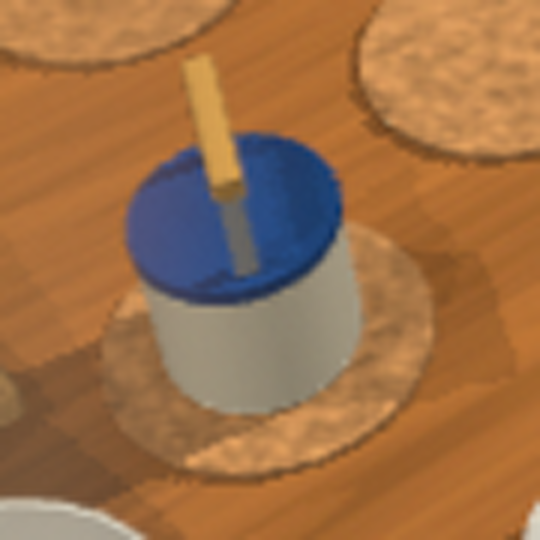

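Pot upright and wholly on the mat; all three tools are centred in compartments 0, 2 and 4, heads to brass.

```bash
python3 -c "
from station import manip
print(manip.finish_job())"
```

```text
the job is handed in; nothing more can be done
None
```

The job is done and was handed in at about 37 s of the 210 s allowed. First I lifted the pot by its bar and set it down upright on the mat farthest from the base. Then I laid the spoon, turner and fork flat on the shelf, heads towards the brass end, in compartments 0, 2 and 4. The spatula and paddle were not in the scene.

**Last checks:**
- **Pot:** the side picture shows it standing upright with its whole base on the cork.
- **Tools:** measured in the top picture, they lie within about 2 mm of their compartment centre lines. The head and tail ends are within about 2 mm of where they should be.
- **Bystanders:** they look unmoved in the last pictures, and the arm ended clear of everything.
- **Forces:** the highest wrist-force reading after a move was about 8 N, when a tool touched the deck.
- **Agreement:** two wrist views put the shelf position within about 1 mm of each other. The top and wrist views differed by about 2 mm on the turner's sideways position, which is within the calibration error. No check failed.

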